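Stand up the rivet cans and close each with its own lid

TASK

The empty rivet cans have toppled over. Stand every can on the bench upright again on its base, take the lid of matching shape off its hook on the rack, and set it fully down on its can so that the can is closed; leave any lid whose can is not here hanging on its hook, and do not disturb the other hardware on the bench.

Things in the scene. Friction and masses are not known exactly. Their poses are not given: they have to be found in the camera images.
- square_can: open bare aluminium rivet can, square, 56 by 56 mm outside, 76 mm tall, walls 3 mm, 160 g. Origin: centre of its underside; z points out of its mouth. Its sides face along its x and y axes. Starts toppled on a side, z level, in front of the robot; may be absent. Closed by the square lid, whose origin then lies 76 mm up its z.
- eight_can: open bare aluminium rivet can, eight-sided, 58 mm across flats outside, 86 mm tall, walls 3 mm, 160 g. Origin: centre of its underside; z points out of its mouth. It has flats facing along its x and y axes and at 45 degrees between. Starts toppled on a side, z level, in front of the robot; may be absent. Closed by the eight-sided lid, whose origin then lies 86 mm up its z.
- oblong_can: open bare aluminium rivet can, oblong, 44 mm along x by 70 mm along y outside, 60 mm tall, walls 3 mm, 160 g. Origin: centre of its underside; z points out of its mouth. It lies on a narrow side, 44 mm wide and 70 mm high. Starts toppled on a side, z level, in front of the robot; may be absent. Closed by the oblong lid, whose origin then lies 60 mm up its z.
- square_lid: Square bare aluminium lid, 90 g. Plate 64 by 64 mm. Origin: centre of the underside of its 5 mm plate, z up. A black plug reaches 8 mm down from there (40 by 40 mm; about 5 mm play all round in its can). Starts hanging level by its steel stirrup on one of the rack's hooks (which one varies), origin 120 mm above the bench, y along the rack's.
- eight_lid: Eight-sided bare aluminium lid, 90 g. Plate 66 mm across flats, with flats facing along x and y. Origin: centre of the underside of its 5 mm plate, z up. A black plug reaches 8 mm down from there (42 mm across flats; about 5 mm play all round in its can). Starts hanging level by its steel stirrup on one of the rack's hooks (which one varies), origin 120 mm above the bench, y along the rack's.
- oblong_lid: Oblong bare aluminium lid, 90 g. Plate 52 mm along x by 78 mm along y. Origin: centre of the underside of its 5 mm plate, z up. A black plug reaches 8 mm down from there (28 mm along x by 54 mm along y; about 5 mm play all round in its can). Starts hanging level by its steel stirrup on one of the rack's hooks (which one varies), origin 120 mm above the bench, y along the rack's.
- rack: fixed grey lid rack. Origin on the bench under the middle of its beam (along y, 418 mm long, 18 mm deep, top at z = 180 mm; posts at y = -200, +200 mm). Three hooks of 8 mm bar at y = -130, 0, +130 mm run level from the beam towards -x (the robot) at z = 170 mm, to x = -90 mm, and turn up: tip at x = -100, z = 186 mm. A lid must rise 15 mm or more, then come away along -x.
- lock_bolt_1: bystander: copper-coloured lock bolt standing on its 20 mm head, 26 mm tall; origin under its head
- lock_bolt_2: bystander: a second lock bolt like the first
- turnlock_stud: bystander: brass-toned turnlock stud standing on its 24 mm flange, 18 mm tall; origin under its flange
- rivet_set: bystander: steel rivet set lying along its x axis, 100 mm long, 16 mm thick; origin on the bench under its middle
- bucking_bar: bystander: dark steel bucking bar, 70 by 30 by 20 mm; origin under its centre
- square_grip (a point): point between the legs of the square lid's stirrup, 30 mm above the lid's origin. Two flat legs at lid y = -16 and +16 mm (40 mm apart over their outer faces, 14 mm wide along x) rise from z = 5 to 48 mm, then a peaked bow, underside at z = 56, top at z = 64 mm.
- eight_grip (a point): point between the legs of the eight-sided lid's stirrup, 30 mm above the lid's origin. Two flat legs at lid y = -16 and +16 mm (40 mm apart over their outer faces, 14 mm wide along x) rise from z = 5 to 48 mm, then a peaked bow, underside at z = 56, top at z = 64 mm.
- oblong_grip (a point): point between the legs of the oblong lid's stirrup, 30 mm above the lid's origin. Two flat legs at lid y = -16 and +16 mm (40 mm apart over their outer faces, 14 mm wide along x) rise from z = 5 to 48 mm, then a peaked bow, underside at z = 56, top at z = 64 mm.
- hook0 (a point): top of the rack's hook at rack y = -130 mm, where a bow rests: 75 mm in front of the beam, 174 mm above the bench
- hook1 (a point): top of the rack's hook at rack y = 0 mm, where a bow rests: 75 mm in front of the beam, 174 mm above the bench
- hook2 (a point): top of the rack's hook at rack y = 130 mm, where a bow rests: 75 mm in front of the beam, 174 mm above the bench
There are look-alikes about, which are no part of the job. Leave any blue look-alike of the square_lid alone. What is shaped like the oblong_can but purple is not meant.

How it is judged:
By the outcome, as a careful person would: the job done as asked, in the order asked, and still so for the second after the job is handed in, with the robot touching nothing.
Of square_can, eight_can, oblong_can only 2 to 3 are there at a start; the rules pass over those that are not, and their reading is None.
At some moment in a run one of square_can, oblong_can may be knocked a few centimetres aside while the robot is not near it.
It also fails if it takes over 210 s, if anything falls off the work surface, if the arm or the gripper's body presses on something with over 40 N, if the wrist force passes 120 N, or if a joint passes its speed limit or range.

ROBOT

A 6-joint arm with a two-finger parallel gripper is mounted at the origin on the work surface. World frame = base frame: x ahead of the robot, y to its left, z up, the work surface at z = 0. Lengths are in m, angles in rad, forces in N, time in s.
With the tool pointing down it reaches from about 0.25 to 0.775 m from the base axis. Payload 4 kg.
Tool frame: the origin (TCP) lies on the centre line of the jaws, within the pads' length; the fingertips stand robot.tips_ahead ahead of it and the grasp point (between the pads) lies 8 mm behind it (robot.tips_ahead is the distance from the TCP to the fingertips, in m); z points along the fingers, y is the line along which they close (so a half turn about z gives the same grasp; the last joint's range is limited). The gripper opens to 94 mm and grips with 3 to 60 N. Pads are 16 mm wide; open, the fingers measure 119 mm over their backs; the gripper's body (75 mm by 177 mm) begins 78 mm behind the grasp point.
Start: joints at [1.238, 0.087, 1.371, -0, 1.684, -0.103], TCP at [0.125, 0.536, 0.181] pointing down, gripper open.
Joint ranges: [-3.1, 3.1], [-0.76, 2.03], [0.27, 2.55], [-1.08, 4.22], [0.17, 2.65], [-2.57, 2.57]. Speed limits (rad/s): [2.79, 2.79, 3.14, 3.14, 3.14, 3.14].

INTERFACE

Orientations are given as [roll, pitch, yaw] about the fixed x, y, z axes, in that order (R = Rz(yaw) Ry(pitch) Rx(roll)).
In Python, from bench import robot, snapshot, close_job, spotter gives the robot as it stands. The module is installed in compiled form; this text tells all that it offers.
- The arm moves only by the tool servo_tool, never from a script. Its argument "commands" is one flat list of numbers, 7 for each row, row after row: the shift along the tool's x, y, z in m, then the turn, a rotation vector about the tool's x, y, z in degrees, then the finger opening in m, from 0 to 0.094. In form: [x, y, z, ax, ay, az, grip, x, y, z, ax, ay, az, grip, ...]. A call has 1 to 10 rows; each row is the pose to reach, as a shift and turn from the pose commanded when the call began, along the tool's axes at that moment; what a row does not reach only later rows make up. A row lasts 1/8 s, in which the tool goes at most 62.5 mm and 10.7 degrees, less where a joint would pass 70% of its speed; a pose out of reach is approached as far as the arm can. A call with a gripper value outside its range is refused whole. The fingers move at their own pace and stop on an object; the grip force is fixed at half the most. Time passes only in rows, so rows that repeat a pose let the fingers close. It gives the time, the measured TCP pose, the force, the opening and the grip force at its end, in the units of the state.
- robot.get_obs(): the state, without advancing time (a new reading comes with each control period).
- snapshot(name): name is "side" or "top" or "wrist"; returns a dict with "img" (384x512x3 uint8, blue, green, red), "camera_matrix" (3x3 intrinsics, pixels), "extrinsics" (4x4, takes a point from camera to world coordinates); the wrist camera has in their place "hand_eye" (4x4, takes a point from camera to tool coordinates, whose origin is the TCP and whose axes are the flange's). Camera axes: x right, y down, z forward; pixel columns grow to the right and rows downward; lengths in m; the calibration is good to about 2 mm. A picture is of the moment at which its call begins: read the wrist's pose just before it. There is no depth.
- close_job(): hands the job in; it is judged then, once.
Trained networks look in a picture, given as the dict that the camera call returned (one of the last four; its "shot" number tells which), for a name from the list of things; names that differ only in an ending like _2 or _b are one class to them, and where a whole thing is asked for, a point or a joint stands for the part that bears it (a point fixed in the world has none). Each returns a list of dicts, best first, with "conf" (0 to 1); they miss things now and then, are a little off and sometimes report something else, mostly with a low value. They report only what shows in the picture. A call takes as long as a camera call. They do not tell look-alikes from the thing itself.
- spotter.trace(name, picture): "region" (384x512 bool, what is visible of it) and "box" ([left, top, width, height] in pixels, round what is visible of it).
The state is a dict: "time": time; "joint_positions": joint angles; "qvel": joint speeds; "joint_torque": joint torques, N m; "tool_pos": TCP position; "ee_rot": TCP orientation; "wrist_force": force on the tool from outside, world axes, zero at the start; "wrist_torque": the same for the moment, N m; "width": finger opening in m; "finger_force": force on a finger pad.
Only numpy, scipy, OpenCV 4.12 (cv2) and the standard library are available. Lean on these libraries where they do the work, as an engineer would, in place of code of your own. Each camera call takes 0.05 s, during which the arm holds its last target. There are 200 camera calls.

## Working session

There is one attempt and no reset: what is moved stays moved. The work goes in short steps, Python scripts to look and compute and a tool call to move; the robot and the scene stay as the last step left them, time stands still between calls to the robot, and variables do not carry over. Pictures are saved under pics/ and viewed, at most 14 in all, crops included, and the job is handed in when it is done.

Besides the shell and the picture viewer there is one more tool, called after "Request:" by a JSON object that holds its "method" and its "body". servo_tool: Moves the arm, as the interface text tells. Its arguments: {"type":"object","properties":{"commands":{"type":"array","items":{"type":"number"}}},"required":["commands"]}

```bash
mkdir -p pics; cat > h.py <<'E'
import numpy as np, cv2
from bench import robot, snapshot, spotter
from scipy.spatial.transform import Rotation as R
def cam(p):
    K=np.array(p["camera_matrix"])
    if "extrinsics" in p: T=np.array(p["extrinsics"])
    else: T=p["Tw"]@np.array(p["hand_eye"])
    return K,T
def tool():
    o=robot.get_obs(); T=np.eye(4); T[:3,:3]=R.from_euler('xyz',o["ee_rot"]).as_matrix(); T[:3,3]=o["tool_pos"]; return T
def shot(n):
    if n=="wrist":
        T=tool(); p=snapshot(n); p["Tw"]=T
    else: p=snapshot(n)
    return p
def onz(p,uv,z):
    K,T=cam(p); d=T[:3,:3]@np.linalg.solve(K,np.array([uv[0],uv[1],1.])); c=T[:3,3]; return c+d*(z-c[2])/d[2]
def proj(p,X):
    K,T=cam(p); x=(np.asarray(X)-T[:3,3])@T[:3,:3]; x=x@K.T; return x[...,:2]/x[...,2:]
E
python3 - <<'E'
from h import *
o=robot.get_obs(); print(o["ee_rot"],o["tool_pos"],o["width"],robot.tips_ahead)
for n in ["top","side"]:
    p=shot(n); cv2.imwrite(f"pics/{n}0.png",cv2.resize(p["img"],(800,600)))
    K,T=cam(p); print(n,K.round(1).tolist(),T.round(3).tolist())
    for c in "square_can eight_can oblong_can square_lid eight_lid oblong_lid rack lock_bolt_1 turnlock_stud rivet_set bucking_bar".split():
        for d in spotter.trace(c,p):
            if d["conf"]>.3: print(c,round(d["conf"],2),d["box"])
E
```

```text
[-3.13945149e+00 -2.28045629e-04  2.91178881e+00] [0.12508141 0.53498545 0.17973172] 0.09365910729122141 0.011
top [[362.7, 0.0, 250.4], [0.0, 362.7, 189.2], [0.0, 0.0, 1.0]] [[-0.073, -0.968, 0.24, 0.352], [-0.997, 0.069, -0.025, -0.011], [0.007, -0.241, -0.97, 1.11], [0.0, 0.0, 0.0, 1.0]]
square_can 0.97 [149.2, 228.9, 28.2, 27.0]
eight_can 0.83 [227.5, 222.7, 36.3, 29.9]
oblong_can 0.82 [309.7, 211.8, 29.5, 25.5]
oblong_can 0.74 [363.6, 259.7, 20.8, 17.0]
oblong_can 0.7 [269.9, 150.9, 22.9, 24.9]
oblong_can 0.67 [313.9, 240.7, 23.8, 30.3]
square_lid 0.77 [313.2, 166.1, 23.6, 21.7]
square_lid 0.58 [151.3, 125.1, 156.2, 58.5]
square_lid 0.56 [266.4, 148.3, 25.9, 30.3]
square_lid 0.51 [227.1, 119.9, 23.9, 12.8]
eight_lid 0.7 [177.3, 162.6, 26.3, 27.3]
eight_lid 0.61 [154.6, 125.6, 152.6, 60.3]
oblong_lid 0.45 [354.6, 195.6, 17.1, 22.9]
rack 0.72 [154.8, 125.1, 150.4, 55.1]
lock_bolt_1 0.39 [310.4, 211.0, 32.5, 23.8]
turnlock_stud 0.63 [278.2, 251.4, 9.4, 7.6]
rivet_set 0.41 [228.6, 178.6, 8.6, 11.8]
rivet_set 0.36 [224.2, 160.8, 25.9, 15.4]
bucking_bar 0.55 [354.9, 196.4, 15.1, 23.0]
[... 211 characters left out ...]
75.7, 30.9, 39.4]
eight_can 0.71 [157.2, 147.5, 98.2, 135.3]
eight_can 0.56 [289.9, 215.2, 18.7, 35.0]
oblong_can 0.97 [328.2, 182.6, 26.5, 27.1]
oblong_can 0.89 [350.8, 166.3, 16.9, 24.9]
oblong_can 0.72 [307.9, 172.3, 14.5, 29.6]
square_lid 0.74 [238.1, 153.7, 24.6, 29.9]
square_lid 0.49 [262.9, 169.5, 17.7, 23.2]
square_lid 0.49 [185.7, 207.1, 16.9, 14.3]
eight_lid 0.72 [208.6, 201.6, 24.8, 31.6]
oblong_lid 0.58 [226.3, 180.6, 21.4, 27.6]
rack 0.84 [155.7, 146.2, 99.3, 133.8]
lock_bolt_1 0.64 [308.9, 264.3, 9.4, 19.4]
lock_bolt_1 0.61 [217.7, 330.0, 5.9, 14.3]
lock_bolt_1 0.56 [221.9, 179.3, 25.3, 28.6]
bucking_bar 0.49 [301.3, 170.6, 16.7, 9.3]
bucking_bar 0.33 [287.9, 216.2, 23.6, 35.1]
```

View pics/top0.png

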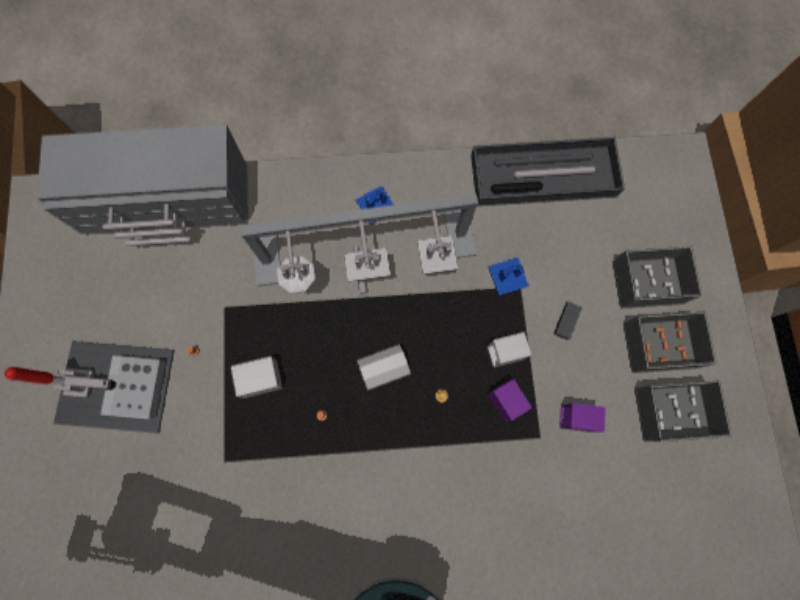

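View pics/side0.png

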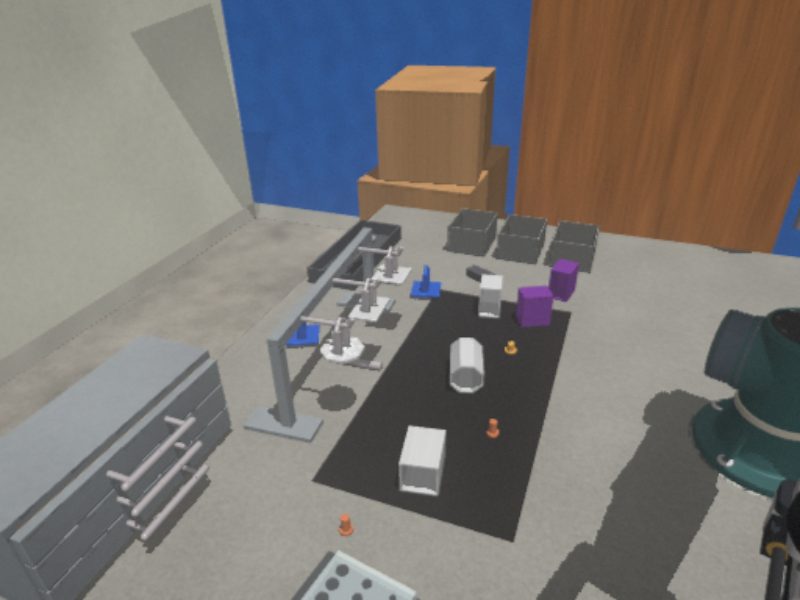

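Three cans are lying on the mat: square at top view (256,376), eight-sided at (384,366) and oblong at (509,349). The lids hang with the eight-sided on the left hook (+y), the oblong in the middle and the square on the right. The purple cans and blue lids are decoys. Next I'll fit poses and check which way each mouth faces.

```bash
cat >> h.py <<'E'
from scipy.optimize import minimize
def prism(kind):
    if kind=="eight": a=np.radians(22.5+45*np.arange(8)); P=np.c_[np.cos(a),np.sin(a)]*.029/np.cos(np.pi/8); h=.086
    else:
        x,y,h={"square":(.028,.028,.076),"oblong":(.022,.035,.060)}[kind]; P=np.array([[x,y],[-x,y],[-x,-y],[x,-y]])
    return np.r_[np.c_[P,0*P[:,0]],np.c_[P,0*P[:,0]+h]],h
def lying(kind,x,y,yaw):   # x,y = centre; yaw = direction of can z ; returns verts
    V,h=prism(kind); V=V-[0,0,h/2]; half={"square":.028,"eight":.029,"oblong":.035}[kind]
    d=np.array([np.cos(yaw),np.sin(yaw),0]); up=np.array([0,0,1.])
    n=np.cross(up,d)      # can x horizontal, can y vertical
    return V@np.array([n,up,d])+[x,y,half]
def standing(kind,x,y,yaw):
    V,h=prism(kind); return V@R.from_euler('z',yaw).as_matrix().T+[x,y,0]
S=4
def mask(p,V):
    m=np.zeros((384*S,512*S),np.uint8); q=cv2.convexHull(((proj(p,V)+.5)*S*16).round().astype(np.int32).reshape(-1,1,2))
    cv2.fillConvexPoly(m,q,1,shift=4); return cv2.resize(m.astype(np.float32),(512,384),interpolation=cv2.INTER_AREA)
def fit(model,x0,obs,step=(.015,.015,.3)):
    def cost(v):
        c=0
        for p,reg in obs:
            m=mask(p,model(*v)); c+=np.abs(m-reg).sum()/max(reg.sum(),1)
        return c/len(obs)
    best=None
    x0=np.array(x0,float)
    for k in range(3):
        s=np.array([x0]+[x0+np.eye(3)[i]*step[i]/(2**k) for i in range(3)])
        r=minimize(cost,x0,method="Nelder-Mead",options=dict(initial_simplex=s,xatol=1e-4,fatol=1e-4)); x0=r.x
    return r.x,r.fun
E
python3 - <<'E'
from h import *
t=shot("top"); s=shot("side")
C={"square":((163,242),(270,295)),"eight":((246,236),(299,233)),"oblong":((325,223),(313,189))}
rows=[]
for k,(ct,cs) in C.items():
    for p,c in ((t,ct),(s,cs)):
        d=[d for d in spotter.trace(k+"_can",p)]
        print(k,[(round(e["conf"],2),np.round(e["box"])) for e in d if abs(e["box"][0]+e["box"][2]/2-c[0])<20 and abs(e["box"][1]+e["box"][3]/2-c[1])<20])
    g=[]
    for p,c in ((t,ct),(s,cs)):
        g.append(cv2.resize(p["img"][c[1]-24:c[1]+24,c[0]-24:c[0]+24],(260,260),interpolation=cv2.INTER_CUBIC))
    rows.append(np.vstack(g))
    # white segmentation
    obs=[]
    for p,c in ((t,ct),(s,cs)):
        hsv=cv2.cvtColor(p["img"],cv2.COLOR_BGR2HSV)
        m=((hsv[...,2]>70)&(hsv[...,1]<60)).astype(np.uint8)
        n,l,st,ce=cv2.connectedComponentsWithStats(m); i=l[c[1],c[0]]; print(" comp",i,st[i] if i else None)
        obs.append((p,(l==i).astype(np.float32)))
    x=onz(t,ct,.03)[:2]
    for y0 in np.radians([0,45,90,135]):
        v,f=fit(lambda *a:lying(k,*a),[x[0],x[1],y0],obs); print(k,v[:2].round(4),np.degrees(v[2]).round(1),round(f,3))
cv2.imwrite("pics/cr.png",np.hstack(rows))
E
```

```text
square [(0.6, array([148., 231.,  31.,  25.]))]
square [(0.75, array([256., 274.,  31.,  44.]))]
 comp 44 [148 228  32  27 606]
 comp 65 [ 255  272   31   46 1218]
square [0.4803 0.2308] 23.8 0.35
square [0.4806 0.2295] 99.4 0.082
square [0.4806 0.2291] 98.8 0.082
square [0.4805 0.2295] 99.3 0.082
eight [(0.95, array([229., 221.,  31.,  26.]))]
eight [(0.82, array([287., 213.,  23.,  37.]))]
 comp 43 [229 220  34  30 621]
 comp 62 [288 216  23  36 736]
eight [ 0.4826 -0.0122] -72.8 0.048
eight [ 0.4826 -0.0122] 107.1 0.048
eight [ 0.4826 -0.0123] 107.2 0.048
eight [ 0.4826 -0.0124] 107.1 0.048
oblong [(0.85, array([310., 213.,  29.,  24.]))]
oblong [(0.64, array([309., 173.,  12.,  31.]))]
 comp 1 [     0      0    512    384 146623]
 comp 1 [     0      0    512    384 120581]
oblong [ 0.4903 -0.327 ] 49.7 0.996
oblong [ 0.4908 -0.3292] 48.1 0.996
oblong [ 0.4914 -0.327 ] 48.2 0.996
oblong [ 0.4914 -0.3271] 48.1 0.996
```

View pics/cr.png

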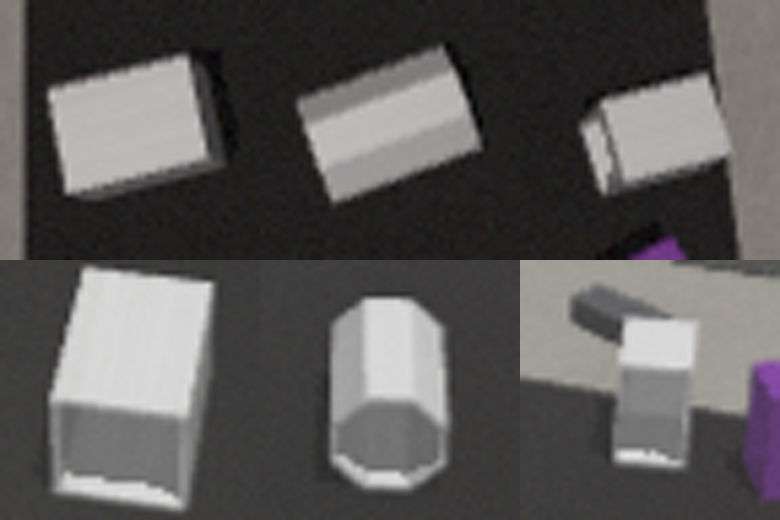

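All three mouths face about +y: the interiors show in the side view, lower row of the crop. Next I'll refine the square and oblong fits and fit the lids.

```bash
cat >> h.py <<'E'
def lidparts(kind):
    if kind=="eight": a=np.radians(22.5+45*np.arange(8)); P=np.c_[np.cos(a),np.sin(a)]*.033/np.cos(np.pi/8)
    else:
        x,y={"square":(.032,.032),"oblong":(.026,.039)}[kind]; P=np.array([[x,y],[-x,y],[-x,-y],[x,-y]])
    plate=np.r_[np.c_[P,0*P[:,0]],np.c_[P,0*P[:,0]+.005]]
    legs=[np.array([[a,b,c] for a in(-.007,.007) for b in (s*.012,s*.02) for c in (.005,.048)]) for s in (-1,1)]
    return [plate]+legs
def lidmask(p,kind,x,y,yaw,z=.12):
    M=R.from_euler('z',yaw).as_matrix(); return np.maximum.reduce([mask(p,V@M.T+[x,y,z]) for V in lidparts(kind)])
def fitmask(fn,x0,obs,step=(.012,.012,.15)):
    x0=np.array(x0,float)
    def cost(v): return np.mean([np.abs(fn(p,*v)-r).sum()/r.sum() for p,r in obs])
    for k in range(2):
        s=np.array([x0]+[x0+np.eye(3)[i]*step[i]/(2**k) for i in range(3)])
        r=minimize(cost,x0,method="Nelder-Mead",options=dict(initial_simplex=s,xatol=1e-4,fatol=1e-4)); x0=r.x
    return r.x,r.fun
def near(name,p,c,r=15):
    e=[d for d in spotter.trace(name,p) if abs(d["box"][0]+d["box"][2]/2-c[0])<r and abs(d["box"][1]+d["box"][3]/2-c[1])<r]
    return e[0] if e else None
E
python3 - <<'E'
from h import *
t=shot("top"); s=shot("side")
L={"eight":((190,175),(220,219)),"oblong":((236,170),(238,191)),"square":((280,162),(250,171))}
for k,(ct,cs) in L.items():
    obs=[]
    for p,c in ((t,ct),(s,cs)):
        e=near(k+"_lid",p,c) 
        for o in ("square_lid","oblong_lid","eight_lid"):
            if e is None: e=near(o,p,c)
        print(k,e and (round(e["conf"],2),np.round(e["box"])))
        if e: obs.append((p,e["region"].astype(np.float32)))
    x=onz(t,ct,.125)
    if obs:
      for sub in ([obs,obs[:1]] ):
        v,f=fitmask(lambda p,*a:lidmask(p,k,*a),[x[0],x[1],0.],sub); print(k,v[:2].round(4),np.degrees(v[2]).round(1),round(f,3))
for k,ct,cs in (("square",(163,242),(270,295)),("oblong",(325,223),(313,189))):
    obs=[]
    for p,c in ((t,ct),(s,cs)):
        e=near(k+"_can",p,c); 
        if e: obs.append((p,e["region"].astype(np.float32)))
    v,f=fit(lambda *a:lying(k,*a),[*onz(t,ct,.04)[:2],1.8],obs); print(k,len(obs),v[:2].round(4),np.degrees(v[2]).round(1),round(f,3))
    v,f=fit(lambda *a:lying(k,*a),v,obs[:1]); print(k,'top',v[:2].round(4),np.degrees(v[2]).round(1),round(f,3))
# bystanders on z=0 (800px image coords)
for n,q in (("bolt",(321,418)),("bolt2",(194,353)),("stud",(441,398)),("bar",(568,320)),("purple",(510,400)),("rackL",(248,232)),("rackR",(476,205))):
    z=.18 if n.startswith("rack") else 0.01
    print(n,onz(t,(q[0]/1.5625,q[1]/1.5625),z).round(3))
E
```

```text
eight (0.72, array([176., 163.,  25.,  27.]))
eight (0.68, array([205., 204.,  29.,  29.]))
eight [0.65   0.1338] 11.8 0.143
eight [0.6483 0.1331] -2.2 0.06
oblong (0.58, array([222., 160.,  29.,  17.]))
oblong (0.74, array([223., 180.,  28.,  28.]))
oblong [0.6611 0.0031] 6.0 0.125
oblong [0.6595 0.0028] 5.0 0.08
square (0.83, array([268., 150.,  25.,  26.]))
square (0.54, array([240., 156.,  21.,  28.]))
square [ 0.6714 -0.1256] 5.3 0.181
square [ 0.6686 -0.1255] 2.8 0.158
square 2 [0.4797 0.2275] 99.8 0.057
square top [0.479  0.2275] 100.2 0.059
oblong 2 [ 0.4973 -0.2518] 100.4 0.091
oblong top [ 0.4965 -0.2513] 100.5 0.07
bolt [0.396 0.111 0.01 ]
bolt2 [0.537 0.352 0.01 ]
stud [ 0.416 -0.12   0.01 ]
bar [ 0.55  -0.385  0.01 ]
purple [ 0.403 -0.251  0.01 ]
rackL [0.714 0.205 0.18 ]
rackR [ 0.736 -0.196  0.18 ]
```

```bash
cat >> h.py <<'E'
def toolR(psi,th=0,): return (R.from_euler('xyz',[180,0,psi],degrees=True)*R.from_euler('y',th,degrees=True)).as_matrix()
def plan(G,psi,th=0,back=0.,T=None,w=None):
    """print row taking the grasp point to G (minus back along tool z)"""
    T=tool() if T is None else T
    Rt=toolR(psi,th); tcp=np.array(G)+(.008-back)*Rt[:,2]
    sh=T[:3,:3].T@(tcp-T[:3,3]); rv=np.degrees(R.from_matrix(T[:3,:3].T@Rt).as_rotvec())
    print("tcp",tcp.round(3),"row",sh.round(4).tolist(),rv.round(1).tolist())
    N=np.eye(4);N[:3,:3]=Rt;N[:3,3]=tcp; return N
def st():
    o=robot.get_obs(); print("t",round(o["time"],2),"q",np.round(o["joint_positions"],2),"p",np.round(o["tool_pos"],4),"w",round(o["width"],4),"F",np.round(o["wrist_force"],1))
E
python3 - <<'E'
from h import *
st(); N=plan([.480,.228,.23],100,0); N=plan([.480,.228,.029],100,-45,.12,N); plan([.480,.228,.029],100,-45,0,N)
E
```

```text
t 2.2 q [ 1.24  0.09  1.37 -0.    1.68 -0.1 ] p [0.1253 0.5356 0.1809] w 0.0944 F [-0.  -0.2 -0.2]
tcp [0.48  0.228 0.222] row [-0.4154, -0.2187, -0.0411] [0.0, -0.0, 66.8]
tcp [0.466 0.306 0.108] row [0.0792, -0.0, 0.1138] [-0.0, -45.0, -0.0]
tcp [0.481 0.222 0.023] row [-0.0, 0.0, 0.12] [0.0, 0.0, 0.0]
```

Request:
{"method": "servo_tool", "body": {"commands": [0,0,-0.041,0,0,7,0.085,-0.415,-0.219,-0.041,0,0,66.8,0.085,-0.415,-0.219,-0.041,0,0,66.8,0.085,-0.415,-0.219,-0.041,0,0,66.8,0.085,-0.415,-0.219,-0.041,0,0,66.8,0.085,-0.415,-0.219,-0.041,0,0,66.8,0.085,-0.415,-0.219,-0.041,0,0,66.8,0.085,-0.415,-0.219,-0.041,0,0,66.8,0.085,-0.415,-0.219,-0.041,0,0,66.8,0.085,-0.415,-0.219,-0.041,0,0,66.8,0.085]}}

```text
time: 3.45
tool_pos: [0.4807, 0.2261, 0.2213]
ee_rot: [-3.141, 0.0, 1.742]
wrist_force: [-0.6, -0.4, -0.4]
width: 0.085
finger_force: 0.0
```

```bash
python3 - <<'E'
from h import *
st()
w=shot("wrist"); cv2.imwrite("pics/w0.png",w["img"]); print(np.array(w["hand_eye"]).round(3).tolist())
V=lying("square",.480,.228,np.radians(100)); print(proj(w,V).round(0).tolist())
e=spotter.trace("square_can",w); print([(round(d["conf"],2),d["box"]) for d in e])
if e:
    v,f=fit(lambda *a:lying("square",*a),[.480,.228,np.radians(100)],[(w,e[0]["region"].astype(np.float32))]); print(v[:2].round(4),np.degrees(v[2]).round(1),f)
E
```

```text
t 3.45 q [ 0.33  0.04  1.34 -0.    1.76  0.16] p [0.4807 0.2261 0.2213] w 0.085 F [-0.6 -0.4 -0.4]
[[-0.001, -0.971, -0.24, 0.07], [1.0, -0.0, -0.001, -0.0], [0.0, -0.24, 0.971, -0.203], [0.0, 0.0, 0.0, 1.0]]
[[229.0, 200.0], [274.0, 200.0], [272.0, 189.0], [232.0, 189.0], [227.0, 138.0], [275.0, 137.0], [272.0, 134.0], [231.0, 134.0]]
[(0.72, [380.9, 183.0, 130.1, 70.9]), (0.61, [228.3, 134.1, 46.0, 63.3])]
[0.4878 0.2092] 120.9 1.6809136867523193
```

```bash
python3 - <<'E'
from h import *
w=shot("wrist")
e=near("square_can",w,(251,166)); 
if e:
    print(e["box"]); v,f=fit(lambda *a:lying("square",*a),[.480,.228,np.radians(100)],[(w,e["region"].astype(np.float32))]); print(v[:2].round(4),np.degrees(v[2]).round(1),f)
N=plan([.480,.228,.029],100,-45,.12); plan([.480,.228,.029],100,-45,0,N)
E
```

```text
[228.3, 136.3, 48.0, 64.7]
[0.48   0.2299] 99.6 0.02468957006931305
tcp [0.466 0.306 0.108] row [0.0782, 0.0013, 0.114] [0.1, -45.0, 0.1]
tcp [0.481 0.222 0.023] row [-0.0, 0.0, 0.12] [0.0, 0.0, 0.0]
```

Request:
{"method": "servo_tool", "body": {"commands": [0.04,0.001,0.02,0,-10,0,0.085,0.08,0.001,0.113,0,-45,0,0.085,0.08,0.001,0.113,0,-45,0,0.085,0.08,0.001,0.113,0,-45,0,0.085,0.08,0.001,0.113,0,-45,0,0.085,0.08,0.001,0.113,0,-45,0,0.085,0.08,0.001,0.113,0,-45,0,0.085,0.08,0.001,0.113,0,-45,0,0.085]}}

```text
time: 4.65
tool_pos: [0.4676, 0.3061, 0.1114]
ee_rot: [3.136, 0.782, 1.74]
wrist_force: [0.1, 0.6, 0.4]
width: 0.0847
finger_force: 0.0
```

```bash
python3 - <<'E'
from h import *
st(); plan([.480,.2295,.029],100,-45,0)
E
```

```text
t 4.65 q [ 0.85  0.52  1.19 -0.63  1.92  0.61] p [0.4676 0.3061 0.1114] w 0.0847 F [0.1 0.6 0.4]
tcp [0.481 0.224 0.023] row [0.003, -0.0013, 0.1211] [0.1, -0.2, -0.2]
```

Request:
{"method": "servo_tool", "body": {"commands": [0.002,-0.001,0.05,0,0,0,0.085,0.003,-0.001,0.1,0,0,0,0.085,0.003,-0.001,0.121,0,0,0,0.085,0.003,-0.001,0.121,0,0,0,0.085,0.003,-0.001,0.121,0,0,0,0.03,0.003,-0.001,0.121,0,0,0,0.03,0.003,-0.001,0.121,0,0,0,0.03,0.003,-0.001,0.121,0,0,0,0.03,0.003,-0.001,0.121,0,0,0,0.03]}}

```text
time: 5.78
tool_pos: [0.4805, 0.2252, 0.0219]
ee_rot: [3.139, 0.785, 1.745]
wrist_force: [0.4, 2.1, 2.8]
width: 0.0558
finger_force: 30.0
```

```bash
python3 - <<'E'
from h import *
st(); T=tool(); G=T[:3,3]-.008*T[:3,2]; print(G)
N=plan([.480,.2295,.09],100,-45); N=plan([.480,.2295,.09],100,45,0,N); plan([.480,.2295,.039],100,45,0,N)
E
```

```text
t 5.78 q [ 0.76  0.49  1.42 -0.64  1.7   0.65] p [0.4805 0.2252 0.0219] w 0.0558 F [0.4 2.1 2.8]
[0.47952371 0.23076695 0.0275194 ]
tcp [0.481 0.224 0.084] row [-0.0451, 0.0003, -0.0433] [0.1, -0.0, -0.0]
tcp [0.479 0.235 0.084] row [0.008, -0.0, -0.008] [0.0, 90.0, 0.0]
tcp [0.479 0.235 0.033] row [-0.0361, -0.0, 0.0361] [0.0, 0.0, 0.0]
```

Request:
{"method": "servo_tool", "body": {"commands": [-0.045,0,-0.043,0,0,0,0.03,-0.045,0,-0.043,0,5,0,0.03,-0.037,0,-0.051,0,90,0,0.03,-0.037,0,-0.051,0,90,0,0.03,-0.037,0,-0.051,0,90,0,0.03,-0.037,0,-0.051,0,90,0,0.03,-0.037,0,-0.051,0,90,0,0.03,-0.037,0,-0.051,0,90,0,0.03,-0.037,0,-0.051,0,90,0,0.03,-0.037,0,-0.051,0,90,0,0.03]}}

```text
time: 7.02
tool_pos: [0.4786, 0.2331, 0.0836]
ee_rot: [3.14, -0.79, 1.745]
wrist_force: [-0.0, 0.5, -1.9]
width: 0.0557
finger_force: 30.0
```

Request:
{"method": "servo_tool", "body": {"commands": [0,0,0,0,10,0,0.03,0,0,0,0,10,0,0.03,0,0,0,0,10,0,0.03]}}

```text
time: 7.4
tool_pos: [0.4784, 0.2343, 0.0835]
ee_rot: [-3.142, -0.958, 1.746]
wrist_force: [-0.5, -0.1, -1.4]
width: 0.0561
finger_force: 30.0
```

```bash
python3 - <<'E'
from h import *
st(); T=tool(); G=T[:3,3]-.008*T[:3,2]; print(G,robot.get_obs()["ee_rot"])
plan([.480,.2295,.042],100,45)
s=shot("side"); cv2.imwrite("pics/s1.png",cv2.resize(s["img"][200:340,190:350],(640,560),interpolation=2))
E
```

```text
t 7.4 q [-0.23  0.25  1.72  0.85  1.65 -0.56] p [0.4784 0.2343 0.0835] w 0.0561 F [-0.5 -0.1 -1.4]
[0.47957769 0.22782269 0.08809551] [-3.14156457 -0.95833863  1.74618039]
tcp [0.479 0.235 0.036] row [-0.0382, 0.0007, 0.0277] [-0.0, -9.9, 0.0]
```

View pics/s1.png

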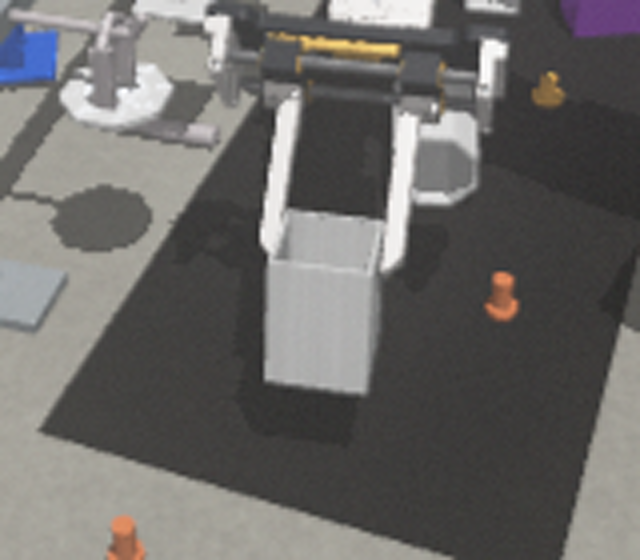

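The can is held mouth up. I'll undo the extra 10°, then lower.

Request:
{"method": "servo_tool", "body": {"commands": [-0.015,0,0.01,0,-9.9,0,0.03,-0.03,0,0.022,0,-9.9,0,0.03,-0.038,0,0.028,0,-9.9,0,0.03,-0.038,0,0.028,0,-9.9,0,0.03,-0.038,0,0.028,0,-9.9,0,0.03]}}

```text
time: 8.07
tool_pos: [0.4779, 0.235, 0.0356]
ee_rot: [-3.139, -0.788, 1.743]
wrist_force: [0.9, 0.4, -0.9]
width: 0.056
finger_force: 30.0
```

Request:
{"method": "servo_tool", "body": {"commands": [-0.0015,0,0.0015,0,0,0,0.03,-0.0015,0,0.0015,0,0,0,0.03]}}

```text
time: 8.32
tool_pos: [0.4784, 0.235, 0.0342]
ee_rot: [3.141, -0.787, 1.746]
wrist_force: [0.2, 0.1, -0.1]
width: 0.0559
finger_force: 30.0
```

Request:
{"method": "servo_tool", "body": {"commands": [-0.001,0,0.001,0,0,0,0.03,-0.001,0,0.001,0,0,0,0.085,-0.001,0,0.001,0,0,0,0.085,-0.001,0,0.001,0,0,0,0.085,-0.001,0,0.001,0,0,0,0.085,-0.001,0,-0.03,0,0,0,0.085,-0.001,0,-0.08,0,0,0,0.085,-0.001,0,-0.13,0,0,0,0.085,-0.001,0,-0.13,0,0,0,0.085]}}

```text
time: 9.45
tool_pos: [0.4971, 0.1418, 0.1278]
ee_rot: [3.133, -0.784, 1.749]
wrist_force: [-1.0, 0.3, -0.4]
width: 0.0851
finger_force: 0.0
```

```bash
python3 - <<'E'
from h import *
st(); N=plan([.4826,-.0123,.23],107,0); N=plan([.4826,-.0123,.03],107,-45,.12,N)
s=shot("side"); 
e=spotter.trace("square_can",s); print([(round(d["conf"],2),d["box"]) for d in e]); 
for d in e[:2]:
    v,f=fit(lambda *a:standing("square",*a),[.480,.23,np.radians(10)],[(s,d["region"].astype(np.float32))]); print(v[:2].round(4),np.degrees(v[2]).round(1),f)
E
```

```text
t 9.45 q [-0.32  0.18  1.59  0.69  1.75 -0.5 ] p [0.4971 0.1418 0.1278] w 0.0851 F [-1.   0.3 -0.4]
tcp [ 0.483 -0.012  0.222] row [-0.039, -0.0401, -0.1723] [3.1, -44.9, -6.6]
tcp [0.459 0.063 0.109] row [0.0792, -0.0, 0.1128] [-0.0, -45.0, -0.0]
[(0.7, [241.3, 160.7, 10.2, 18.4]), (0.59, [255.8, 268.4, 30.9, 43.3])]
[ 8.5539 -9.551 ] 33.0 1.0
[0.4812 0.2265] 9.0 0.043235551565885544
```

Request:
{"method": "servo_tool", "body": {"commands": [0,0,-0.05,0,-5,0,0.085,-0.039,-0.04,-0.172,3.1,-44.9,-6.6,0.085,-0.039,-0.04,-0.172,3.1,-44.9,-6.6,0.085,-0.039,-0.04,-0.172,3.1,-44.9,-6.6,0.085,-0.039,-0.04,-0.172,3.1,-44.9,-6.6,0.085,-0.039,-0.04,-0.172,3.1,-44.9,-6.6,0.085,-0.039,-0.04,-0.172,3.1,-44.9,-6.6,0.085,-0.039,-0.04,-0.172,3.1,-44.9,-6.6,0.085]}}

```text
time: 10.55
tool_pos: [0.4807, -0.0107, 0.2175]
ee_rot: [-3.134, -0.005, 1.868]
wrist_force: [1.3, -0.7, -0.6]
width: 0.0851
finger_force: 0.0
```

```bash
python3 - <<'E'
from h import *
st()
w=shot("wrist"); c=proj(w,np.array([.4826,-.0123,.03]))
for d in spotter.trace("eight_can",w):
    b=d["box"]
    if abs(b[0]+b[2]/2-c[0])+abs(b[1]+b[3]/2-c[1])<40:
        v,f=fit(lambda *a:lying("eight",*a),[.4826,-.0123,np.radians(107)],[(w,d["region"].astype(np.float32))]); print(v[:2].round(4),np.degrees(v[2]).round(1),f)
N=plan([.4826,-.0118,.03],107,-45,.12)
E
```

```text
t 10.55 q [-0.14 -0.06  1.45  0.    1.76 -0.44] p [ 0.4807 -0.0107  0.2175] w 0.0851 F [ 1.3 -0.7 -0.6]
[ 0.482  -0.0104] 106.1 0.02197662554681301
tcp [0.459 0.064 0.109] row [0.0775, 0.0022, 0.1091] [-0.4, -45.2, 0.2]
```

Using (.4823, -.011), yaw 106.5°.

Request:
{"method": "servo_tool", "body": {"commands": [0.04,0.002,0.02,0,-10,0,0.085,0.078,0.002,0.109,0,-45,0.5,0.085,0.078,0.002,0.109,0,-45,0.5,0.085,0.078,0.002,0.109,0,-45,0.5,0.085,0.078,0.002,0.109,0,-45,0.5,0.085,0.078,0.002,0.109,0,-45,0.5,0.085,0.078,0.002,0.109,0,-45,0.5,0.085,0.078,0.002,0.109,0,-45,0.5,0.085]}}

```text
time: 11.65
tool_pos: [0.4599, 0.0644, 0.1111]
ee_rot: [-3.141, 0.781, 1.86]
wrist_force: [0.1, 0.3, 0.1]
width: 0.0852
finger_force: 0.0
```

```bash
python3 - <<'E'
from h import *
st(); plan([.4823,-.011,.030],106.5,-45,0)
E
```

```text
t 11.65 q [ 0.58  0.08  1.74 -0.74  1.59  0.38] p [0.4599 0.0644 0.1111] w 0.0852 F [0.1 0.3 0.1]
tcp [ 0.484 -0.016  0.024] row [0.0012, 0.0, 0.121] [0.0, -0.2, 0.0]
```

Request:
{"method": "servo_tool", "body": {"commands": [0.001,0,0.05,0,0,0,0.085,0.001,0,0.1,0,0,0,0.085,0.001,0,0.121,0,0,0,0.085,0.001,0,0.121,0,0,0,0.085,0.001,0,0.121,0,0,0,0.03,0.001,0,0.121,0,0,0,0.03,0.001,0,0.121,0,0,0,0.03,0.001,0,0.121,0,0,0,0.03,0.001,0,0.121,0,0,0,0.03]}}

```text
time: 12.78
tool_pos: [0.484, -0.0154, 0.0244]
ee_rot: [-3.141, 0.783, 1.863]
wrist_force: [-0.5, 3.5, 3.9]
width: 0.0565
finger_force: 30.0
```

Request:
{"method": "servo_tool", "body": {"commands": [-0.045,0,-0.043,0,0,0,0.03,-0.045,0,-0.043,0,5,0,0.03,-0.037,0,-0.051,0,90,0,0.03,-0.037,0,-0.051,0,90,0,0.03,-0.037,0,-0.051,0,90,0,0.03,-0.037,0,-0.051,0,90,0,0.03,-0.037,0,-0.051,0,90,0,0.03,-0.037,0,-0.051,0,90,0,0.03,-0.037,0,-0.051,0,90,0,0.03,-0.037,0,-0.051,0,90,0,0.03]}}

```text
time: 14.02
tool_pos: [0.4809, -0.0079, 0.0854]
ee_rot: [-3.139, -0.792, 1.858]
wrist_force: [0.4, 0.7, -2.4]
width: 0.0567
finger_force: 30.0
```

```bash
python3 - <<'E'
from h import *
st(); T=tool(); G=T[:3,3]-.008*T[:3,2]; print(G,robot.get_obs()["ee_rot"])
plan([.4823,-.011,.046],106.5,45)
E
```

```text
t 14.03 q [-0.53  0.36  1.47  0.54  1.9  -0.8 ] p [ 0.4809 -0.0079  0.0854] w 0.0567 F [ 0.4  0.7 -2.4]
[ 0.48254689 -0.01339903  0.09105976] [-3.13857985 -0.79237334  1.85799224]
tcp [ 0.481 -0.006  0.04 ] row [-0.0305, 0.0006, 0.0333] [-0.1, -0.4, -0.0]
```

Request:
{"method": "servo_tool", "body": {"commands": [-0.015,0,0.016,0,0,0,0.03,-0.0305,0,0.0335,0,0,0,0.03,-0.0305,0,0.0335,0,0,0,0.03,-0.0305,0,0.0335,0,0,0,0.03]}}

```text
time: 14.52
tool_pos: [0.48, -0.0041, 0.0407]
ee_rot: [-3.139, -0.786, 1.861]
wrist_force: [-0.4, 0.2, -1.1]
width: 0.056
finger_force: 30.0
```

Request:
{"method": "servo_tool", "body": {"commands": [-0.001,0,0.001,0,0,0,0.03,-0.001,0,0.001,0,0,0,0.03]}}

```text
time: 14.78
tool_pos: [0.4802, -0.0046, 0.0396]
ee_rot: [-3.14, -0.787, 1.861]
wrist_force: [-0.2, 0.9, -1.4]
width: 0.0561
finger_force: 30.0
```

```bash
python3 - <<'E'
from h import *
st(); T=tool(); print((T[:3,3]-.008*T[:3,2]).round(4))
s=shot("side"); cv2.imwrite("pics/s2.png",cv2.resize(s["img"][150:290,230:390],(640,560),interpolation=2))
E
```

```text
t 14.78 q [-0.53  0.4   1.51  0.52  1.83 -0.84] p [ 0.4802 -0.0046  0.0396] w 0.0561 F [-0.2  0.9 -1.4]
[ 0.4819 -0.01    0.0453]
```

View pics/s2.png

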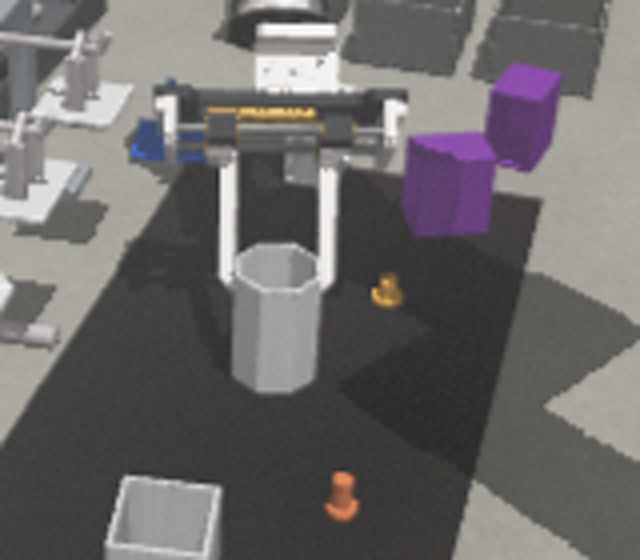

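The eight-sided can is upright (centre about (275,318) in the crop), nearly on the mat.

Request:
{"method": "servo_tool", "body": {"commands": [-0.001,0,0.001,0,0,0,0.03,-0.001,0,0.001,0,0,0,0.03]}}

```text
time: 15.08
tool_pos: [0.4799, -0.0046, 0.0377]
ee_rot: [-3.138, -0.788, 1.86]
wrist_force: [-1.2, -0.3, -2.0]
width: 0.056
finger_force: 30.0
```

Request:
{"method": "servo_tool", "body": {"commands": [0,0,0,0,0,0,0.085,0,0,0,0,0,0,0.085,0,0,0,0,0,0,0.085,0,0,-0.03,0,0,0,0.085,0,0,-0.08,0,0,0,0.085,0,0,-0.12,0,0,0,0.085,0,0,-0.12,0,0,0,0.085]}}

```text
time: 15.95
tool_pos: [0.5063, -0.0882, 0.1243]
ee_rot: [3.139, -0.784, 1.862]
wrist_force: [0.1, 0.5, -0.5]
width: 0.0853
finger_force: 0.0
```

```bash
python3 - <<'E'
from h import *
st(); t=shot("top"); s=shot("side")
c=onz
obs=[]
for p in (t,s):
    q=proj(p,np.array([.4968,-.2515,.035])); e=near("oblong_can",p,q,14)
    if e: obs.append((p,e["region"].astype(np.float32))); print(e["box"],q)
v=[.4968,-.2515,np.radians(100.4)]
if obs: v,f=fit(lambda *a:lying("oblong",*a),v,obs); print(len(obs),v[:2].round(4),np.degrees(v[2]).round(1),f)
plan([v[0],v[1],.23],np.degrees(v[2]),0)
E
```

```text
t 15.95 q [-0.62  0.44  1.27  0.51  2.04 -0.82] p [ 0.5063 -0.0882  0.1243] w 0.0853 F [ 0.1  0.5 -0.5]
[302.7, 166.9, 17.5, 29.2] [313.58863962 189.52196084]
1 [ 0.5253 -0.2897] 104.6 0.2658730149269104
tcp [ 0.525 -0.29   0.222] row [-0.0709, -0.0386, -0.2148] [-1.1, -45.3, 1.9]
```

```bash
python3 - <<'E'
from h import *
plan([.50,-.23,.24],101,0)
E
```

```text
tcp [ 0.5   -0.23   0.232] row [-0.0185, -0.0457, -0.1761] [-2.5, -45.3, 5.3]
```

Request:
{"method": "servo_tool", "body": {"commands": [0,0,-0.05,0,-5,0,0.075,-0.018,-0.046,-0.176,-2.5,-45.3,5.3,0.075,-0.018,-0.046,-0.176,-2.5,-45.3,5.3,0.075,-0.018,-0.046,-0.176,-2.5,-45.3,5.3,0.075,-0.018,-0.046,-0.176,-2.5,-45.3,5.3,0.075,-0.018,-0.046,-0.176,-2.5,-45.3,5.3,0.075,-0.018,-0.046,-0.176,-2.5,-45.3,5.3,0.075,-0.018,-0.046,-0.176,-2.5,-45.3,5.3,0.075]}}

```text
time: 17.15
tool_pos: [0.5001, -0.2313, 0.2323]
ee_rot: [3.141, 0.0, 1.762]
wrist_force: [0.8, -0.1, 0.4]
width: 0.0753
finger_force: 0.0
```

```bash
python3 - <<'E'
from h import *
st(); w=shot("wrist"); s=shot("side")
cv2.imwrite("pics/w1.png",np.vstack([w["img"][:300],cv2.resize(s["img"][140:220,250:378],(512,320))[:300]]))
for p in (w,s):
  print([(round(d["conf"],2),d["box"]) for d in spotter.trace("oblong_can",p)])
print(proj(w,np.array([.4968,-.2515,.07])))
E
```

```text
t 17.15 q [-0.54  0.08  1.27 -0.    1.78 -0.73] p [ 0.5001 -0.2313  0.2323] w 0.0753 F [ 0.8 -0.1  0.4]
[(0.89, [143.7, 134.4, 62.8, 53.5]), (0.87, [108.6, 215.5, 52.1, 61.2]), (0.73, [241.9, 180.2, 34.8, 57.9])]
[(0.95, [329.6, 182.6, 25.0, 24.0]), (0.85, [351.3, 166.6, 17.2, 25.6]), (0.79, [302.5, 168.2, 15.5, 27.4])]
[245.74903929 187.29133721]
```

View pics/w1.png

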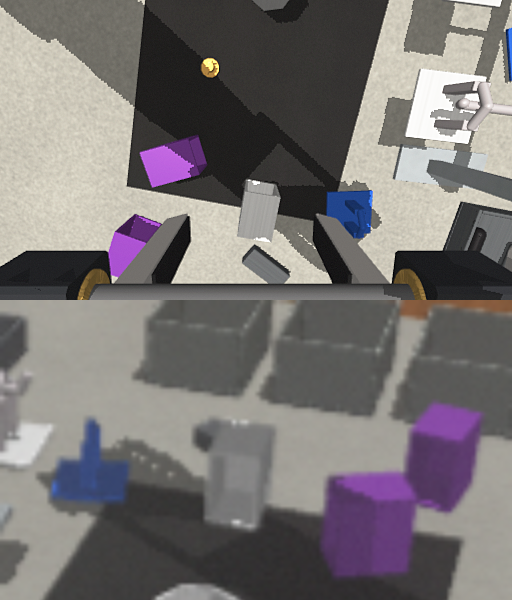

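The oblong can was knocked aside: it now lies at (258,210) in the wrist view, still mouth towards +y, close to the bucking bar at (266,265). Refitting.

```bash
python3 - <<'E'
from h import *
w=shot("wrist"); s=shot("side")
e=near("oblong_can",w,(259,209)); f2=near("oblong_can",s,(310,182))
O=[(w,e["region"].astype(np.float32)),(s,f2["region"].astype(np.float32))]
g=[*onz(w,(259,209),.05)[:2],1.8]
for o in (O,O[:1]):
  v,f=fit(lambda *a:lying("oblong",*a),g,o); print(v[:2].round(4),np.degrees(v[2]).round(1),round(f,3))
print(proj(w,lying("oblong",*v)).round().tolist(), e["box"])
N=plan([v[0],v[1],.038],np.degrees(v[2]),-45,.12); 
b=onz(w,(266,265),.02); print("bar",b, onz(w,(349,213),.02))
E
```

```text
[ 0.5196 -0.2866] 91.4 0.074
[ 0.5189 -0.2863] 91.3 0.043
[[237.0, 236.0], [271.0, 242.0], [268.0, 222.0], [239.0, 218.0], [244.0, 191.0], [280.0, 197.0], [276.0, 184.0], [245.0, 179.0]] [240.9, 177.5, 38.2, 63.5]
tcp [ 0.517 -0.207  0.117] row [0.0206, 0.0209, 0.1165] [3.9, -44.7, 9.1]
bar [ 0.5494677  -0.37398136  0.02      ] [ 0.64788995 -0.27347514  0.02      ]
```

Request:
{"method": "servo_tool", "body": {"commands": [0.02,0.01,0.02,0,-8,2,0.075,0.021,0.021,0.1165,3.9,-44.7,9.1,0.075,0.021,0.021,0.1165,3.9,-44.7,9.1,0.075,0.021,0.021,0.1165,3.9,-44.7,9.1,0.075,0.021,0.021,0.1165,3.9,-44.7,9.1,0.075,0.021,0.021,0.1165,3.9,-44.7,9.1,0.075,0.021,0.021,0.1165,3.9,-44.7,9.1,0.075,0.021,0.021,0.1165,3.9,-44.7,9.1,0.075]}}

```text
time: 18.55
tool_pos: [0.5177, -0.2075, 0.1189]
ee_rot: [3.136, 0.784, 1.588]
wrist_force: [0.2, 0.2, -0.7]
width: 0.0753
finger_force: 0.0
```

```bash
python3 - <<'E'
from h import *
st(); plan([.5192,-.2865,.036],91.3,-45,0)
E
```

```text
t 18.55 q [ 0.    0.11  1.7  -0.8   1.39  0.16] p [ 0.5177 -0.2075  0.1189] w 0.0753 F [ 0.2  0.2 -0.7]
tcp [ 0.519 -0.292  0.03 ] row [0.0026, -0.0005, 0.1225] [0.1, -0.1, -0.2]
```

Request:
{"method": "servo_tool", "body": {"commands": [0.002,0,0.05,0,0,0,0.075,0.002,0,0.1,0,0,0,0.075,0.002,0,0.122,0,0,0,0.075,0.002,0,0.122,0,0,0,0.075,0.002,0,0.122,0,0,0,0.02,0.002,0,0.122,0,0,0,0.02,0.002,0,0.122,0,0,0,0.02,0.002,0,0.122,0,0,0,0.02,0.002,0,0.122,0,0,0,0.02]}}

```text
time: 19.68
tool_pos: [0.5199, -0.291, 0.0304]
ee_rot: [3.139, 0.785, 1.593]
wrist_force: [-0.6, 2.1, 2.8]
width: 0.0436
finger_force: 30.0
```

Request:
{"method": "servo_tool", "body": {"commands": [-0.045,0,-0.043,0,0,0,0.02,-0.045,0,-0.043,0,5,0,0.02,-0.037,0,-0.051,0,90,0,0.02,-0.037,0,-0.051,0,90,0,0.02,-0.037,0,-0.051,0,90,0,0.02,-0.037,0,-0.051,0,90,0,0.02,-0.037,0,-0.051,0,90,0,0.02,-0.037,0,-0.051,0,90,0,0.02,-0.037,0,-0.051,0,90,0,0.02,-0.037,0,-0.051,0,90,0,0.02]}}

```text
time: 20.92
tool_pos: [0.5188, -0.2827, 0.0914]
ee_rot: [3.14, -0.79, 1.594]
wrist_force: [0.3, 0.1, -1.9]
width: 0.0441
finger_force: 30.0
```

```bash
python3 - <<'E'
from h import *
st(); T=tool(); G=T[:3,3]-.008*T[:3,2]; print(G,robot.get_obs()["ee_rot"])
plan([.5192,-.26,.033],91.3,45)
E
```

```text
t 20.93 q [-0.88  0.65  1.03  0.52  2.07 -0.8 ] p [ 0.5188 -0.2827  0.0914] w 0.0441 F [ 0.3  0.1 -1.9]
[ 0.5188832  -0.2884147   0.09706887] [ 3.14024439 -0.79013142  1.59353539]
tcp [ 0.519 -0.254  0.027] row [-0.0256, 0.0009, 0.0653] [0.1, -0.3, 0.0]
```

Request:
{"method": "servo_tool", "body": {"commands": [-0.012,0,0.03,0,0,0,0.02,-0.0255,0,0.065,0,0,0,0.02,-0.0255,0,0.065,0,0,0,0.02,-0.0255,0,0.065,0,0,0,0.02,-0.0265,0,0.066,0,0,0,0.02,-0.0265,0,0.066,0,0,0,0.02]}}

```text
time: 21.68
tool_pos: [0.5185, -0.2538, 0.0268]
ee_rot: [3.14, -0.785, 1.595]
wrist_force: [0.4, -0.2, -1.4]
width: 0.0436
finger_force: 30.0
```

Request:
{"method": "servo_tool", "body": {"commands": [-0.001,0,0.001,0,0,0,0.02,-0.001,0,0.001,0,0,0,0.02]}}

```text
time: 21.92
tool_pos: [0.5183, -0.2534, 0.025]
ee_rot: [3.141, -0.786, 1.595]
wrist_force: [-0.5, 0.3, -1.1]
width: 0.0436
finger_force: 30.0
```

Request:
{"method": "servo_tool", "body": {"commands": [-0.0007,0,0.0007,0,0,0,0.02,-0.0007,0,0.0007,0,0,0,0.075,-0.0007,0,0.0007,0,0,0,0.075,-0.0007,0,0.0007,0,0,0,0.075,0,0,-0.03,0,0,0,0.075,0,0,-0.08,0,0,0,0.075,0,0,-0.12,0,0,0,0.075,0,0,-0.12,0,0,0,0.075]}}

```text
time: 22.92
tool_pos: [0.5208, -0.3409, 0.112]
ee_rot: [3.135, -0.781, 1.597]
wrist_force: [0.3, 0.8, -0.5]
width: 0.0752
finger_force: 0.0
```

```bash
python3 - <<'E'
from h import *
st()
psi=93
N=plan([.62,-.09,.30],180+4.4,0); N=plan([.62,-.09,.30],4.4,0); 
E
```

```text
t 22.93 q [-0.93  0.73  0.85  0.52  2.17 -0.79] p [ 0.5208 -0.3409  0.112 ] w 0.0752 F [ 0.3  0.8 -0.5]
tcp [ 0.62  -0.09   0.292] row [0.3031, 0.1054, 0.0476] [36.4, -34.0, -87.8]
tcp [ 0.62  -0.09   0.292] row [0.3031, 0.1054, 0.0476] [-33.6, -35.9, 82.1]
```

```bash
python3 - <<'E'
from h import *
N=plan([.50,-.25,.31],91,0); N=plan([.66,-.126,.31],4.4,0,0,N)
E
```

```text
tcp [ 0.5   -0.25   0.302] row [0.1987, -0.018, -0.0707] [0.2, -44.7, 0.3]
tcp [ 0.66  -0.126  0.302] row [0.1212, 0.1621, 0.0] [-0.0, -0.0, 86.6]
```

Request:
{"method": "servo_tool", "body": {"commands": [0.02,0,-0.05,0,-5,0,0.08,0.199,-0.018,-0.071,0,-44.7,0,0.08,0.199,-0.018,-0.071,0,-44.7,0,0.08,0.199,-0.018,-0.071,0,-44.7,0,0.08,0.199,-0.018,-0.071,0,-44.7,0,0.08,0.199,-0.018,-0.071,0,-44.7,0,0.08,0.199,-0.018,-0.071,0,-44.7,0,0.08]}}

```text
time: 23.8
tool_pos: [0.4994, -0.248, 0.298]
ee_rot: [-3.138, -0.01, 1.594]
wrist_force: [-0.3, 0.2, 0.3]
width: 0.08
finger_force: 0.0
```

Request:
{"method": "servo_tool", "body": {"commands": [0.121,0.162,0,0,0,86.6,0.08,0.121,0.162,0,0,0,86.6,0.08,0.121,0.162,0,0,0,86.6,0.08,0.121,0.162,0,0,0,86.6,0.08,0.121,0.162,0,0,0,86.6,0.08,0.121,0.162,0,0,0,86.6,0.08,0.121,0.162,0,0,0,86.6,0.08,0.121,0.162,0,0,0,86.6,0.08,0.121,0.162,0,0,0,86.6,0.08,0.121,0.162,0,0,0,86.6,0.08]}}

```text
time: 25.05
tool_pos: [0.6591, -0.1249, 0.2994]
ee_rot: [-3.134, 0.002, 0.083]
wrist_force: [-0.2, 0.4, 0.3]
width: 0.0797
finger_force: 0.0
```

```bash
python3 - <<'E'
from h import *
st()
w=shot("wrist"); cv2.imwrite("pics/w2.png",w["img"])
q=proj(w,np.array([.669,-.1256,.125])); print(q)
for d in spotter.trace("square_lid",w): print(round(d["conf"],2),d["box"])
e=near("square_lid",w,q,40)
if e:
    v,f=fitmask(lambda p,*a:lidmask(p,"square",*a),[.669,-.1256,np.radians(4.4)],[(w,e["region"].astype(np.float32))]); print(v[:2].round(4),np.degrees(v[2]).round(1),f)
E
```

```text
t 25.05 q [-0.28  0.39  0.77  0.01  1.99  1.22] p [ 0.6591 -0.1249  0.2994] w 0.0797 F [-0.2  0.4  0.3]
[254.10346472 160.74563152]
0.94 [323.4, 147.5, 44.6, 44.8]
0.88 [225.0, 137.0, 57.4, 51.6]
0.61 [162.8, 6.1, 56.1, 59.6]
0.23 [113.8, 136.8, 64.1, 42.8]
[ 0.6694 -0.1238] 4.0 0.13310323655605316
```

View pics/w2.png

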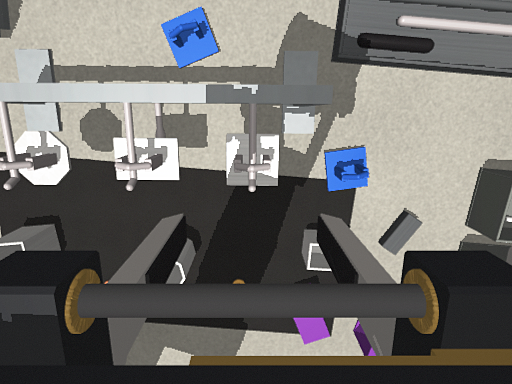

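```bash
python3 - <<'E'
from h import *
plan([.6698,-.1240,.152],4.4,0)
E
```

```text
tcp [ 0.67  -0.124  0.144] row [0.0106, 0.0018, 0.157] [-0.4, -0.0, 0.4]
```

Request:
{"method": "servo_tool", "body": {"commands": [0.011,-0.001,0.05,-0.4,0,0.4,0.08,0.011,-0.001,0.1,-0.4,0,0.4,0.08,0.0106,0,0.14,-0.4,0,0.4,0.08,0.0106,0,0.155,-0.4,0,0.4,0.08,0.0106,0,0.155,-0.4,0,0.4,0.08]}}

```text
time: 25.82
tool_pos: [0.6695, -0.1217, 0.1462]
ee_rot: [3.141, 0.0, 0.076]
wrist_force: [0.6, 1.1, 0.8]
width: 0.0798
finger_force: 0.0
```

```bash
python3 - <<'E'
from h import *
st();plan([.6698,-.1240,.152],4.4,0)
E
```

```text
t 25.82 q [-0.26  0.39  1.07 -0.    1.68  1.23] p [ 0.6695 -0.1217  0.1462] w 0.0798 F [0.6 1.1 0.8]
tcp [ 0.67  -0.124  0.144] row [0.0001, 0.0023, 0.0022] [0.0, 0.0, -0.0]
```

Request:
{"method": "servo_tool", "body": {"commands": [0,0.0023,0.0022,0,0,0,0.08,0,0.0023,0.0022,0,0,0,0.02,0,0.0023,0.0022,0,0,0,0.02,0,0.0023,0.0022,0,0,0,0.02,0,0.0023,0.0022,0,0,0,0.02,0,0.0023,0.0022,0,0,0,0.02,0,0.0023,0.0022,0,0,0,0.02]}}

```text
time: 26.7
tool_pos: [0.6705, -0.1238, 0.1476]
ee_rot: [3.14, -0.004, 0.076]
wrist_force: [-4.6, 1.4, 18.2]
width: 0.0259
finger_force: 14.6
```

Request:
{"method": "servo_tool", "body": {"commands": [0,0,0,0,0,0,0.08,0,0,0,0,0,0,0.08]}}

```text
time: 26.95
tool_pos: [0.6701, -0.1243, 0.1449]
ee_rot: [3.14, -0.002, 0.076]
wrist_force: [-0.7, -0.2, -0.5]
width: 0.0418
finger_force: 0.0
```

```bash
python3 - <<'E'
from h import *
st()
s=shot("side"); w=shot("wrist")
cv2.imwrite("pics/s3.png",np.vstack([cv2.resize(s["img"][130:230,200:330],(520,400),interpolation=2),cv2.resize(w["img"][80:280,120:380],(260,200))@np.array(1) if 0 else cv2.resize(w["img"][60:260,126:386],(520,400))[:200]]))
E
```

```text
t 26.95 q [-0.27  0.39  1.08 -0.    1.67  1.23] p [ 0.6701 -0.1243  0.1449] w 0.0418 F [-0.7 -0.2 -0.5]
```

View pics/s3.png

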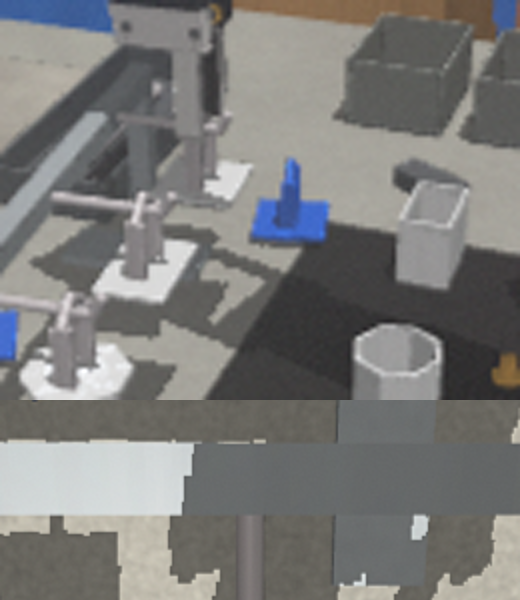

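Request:
{"method": "servo_tool", "body": {"commands": [0,0,0,0,0,0,0.08,0,0,0,0,0,0,0.08,0,0,0,0,0,0,0.08,0,0,0,0,0,0,0.08,0,0,0,0,0,0,0.08]}}

```text
time: 27.68
tool_pos: [0.67, -0.1242, 0.1445]
ee_rot: [3.14, -0.001, 0.076]
wrist_force: [0.2, -0.3, -0.2]
width: 0.0799
finger_force: 0.0
```

```bash
python3 - <<'E'
from h import *
st()
s=shot("side"); 
x0,y0,k=215,140,11
im=cv2.resize(s["img"][y0:y0+54,x0:x0+66],None,fx=k,fy=k,interpolation=cv2.INTER_CUBIC)
M=R.from_euler('z',4.4,degrees=True).as_matrix()
for V in lidparts("square"):
    q=cv2.convexHull((((proj(s,V@M.T+[.6696,-.1239,.12])+.5)-[x0,y0])*k).astype(np.int32)); cv2.polylines(im,[q],True,(0,0,255),1)
T=tool()
for sy in (-1,1):
    P=np.array([[a,sy*.04,b] for a,b in((-.008,.011),(.008,.011),(.008,-.027),(-.008,-.027))])@T[:3,:3].T+T[:3,3]
    cv2.polylines(im,[(((proj(s,P)+.5)-[x0,y0])*k).astype(np.int32)],True,(0,200,0),1)
cv2.imwrite("pics/s4.png",im)
E
```

```text
t 27.68 q [-0.27  0.39  1.08 -0.    1.67  1.23] p [ 0.67   -0.1242  0.1445] w 0.0799 F [ 0.2 -0.3 -0.2]
```

View pics/s4.png

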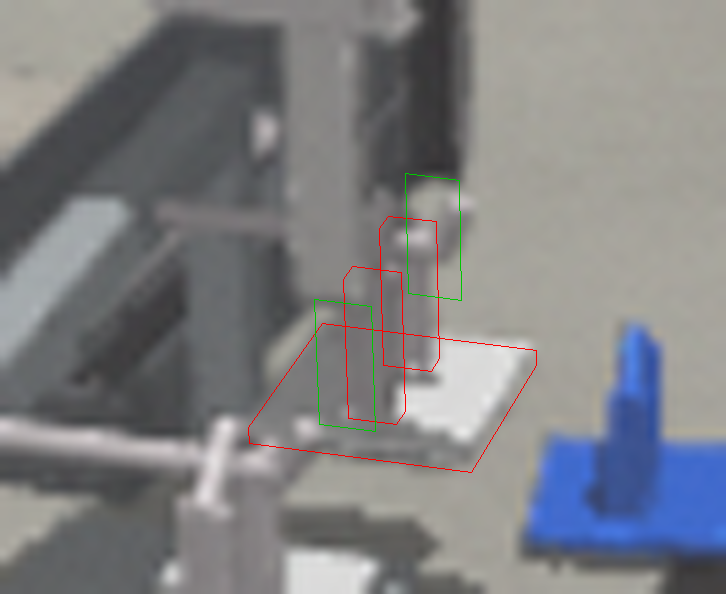

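```bash
python3 - <<'E'
from h import *
print(robot.tips_ahead, [a for a in dir(robot) if a[0]!="_"])
s=shot("side")
Rt=toolR(106.5,45); 
for z in (.011,0,-.01,-.02,-.03,-.04): print(z,[proj(s,Rt@[0,y,z]+[.4802,-.0046,.0396]).round(0).tolist() for y in (-.034,.034)])
E
```

```text
0.011 ['IKError', 'get_obs', 'tips_ahead']
0.011 [[311.0, 236.0], [286.0, 235.0]]
0 [[311.0, 232.0], [286.0, 231.0]]
-0.01 [[311.0, 229.0], [286.0, 228.0]]
-0.02 [[311.0, 225.0], [286.0, 224.0]]
-0.03 [[311.0, 222.0], [286.0, 221.0]]
-0.04 [[311.0, 218.0], [286.0, 217.0]]
```

The overlay shows the real fingertips about 30 mm behind the reported TCP: in s4 the far finger ends near (440,185), not (440,300). So the jaws closed on the bow, not the legs. At this opening the fingers are outside the plate, so I can go 33 mm deeper safely.

Request:
{"method": "servo_tool", "body": {"commands": [0,0,0.012,0,0,0,0.08,0,0,0.024,0,0,0,0.08,0,0,0.033,0,0,0,0.08,0,0,0.033,0,0,0,0.08]}}

```text
time: 28.28
tool_pos: [0.6691, -0.1239, 0.1094]
ee_rot: [3.142, 0.002, 0.076]
wrist_force: [1.4, -0.5, 0.5]
width: 0.0799
finger_force: 0.0
```

Request:
{"method": "servo_tool", "body": {"commands": [0,0,0,0,0,0,0.025,0,0,0,0,0,0,0.025,0,0,0,0,0,0,0.025,0,0,0,0,0,0,0.025,0,0,0,0,0,0,0.025,0,0,0,0,0,0,0.025,0,0,0,0,0,0,0.025]}}

```text
time: 29.15
tool_pos: [0.6701, -0.124, 0.1116]
ee_rot: [3.141, -0.001, 0.076]
wrist_force: [-0.4, 0.3, -0.0]
width: 0.0398
finger_force: 30.0
```

Gripped at 39.8 mm on the legs. Lift, then out along -x.

Request:
{"method": "servo_tool", "body": {"commands": [0,0,-0.012,0,0,0,0.025,0,0,-0.024,0,0,0,0.025,0,0,-0.024,0,0,0,0.025,-0.03,0,-0.024,0,0,0,0.025,-0.07,0,-0.03,0,0,0,0.025,-0.12,0,-0.05,0,0,0,0.025,-0.17,0,-0.08,0,0,0,0.025,-0.17,0,-0.08,0,0,0,0.025]}}

```text
time: 30.15
tool_pos: [0.5, -0.1378, 0.1955]
ee_rot: [3.137, -0.008, 0.074]
wrist_force: [0.4, -0.5, -0.1]
width: 0.0402
finger_force: 30.0
```

```bash
cat >> h.py <<'E'
C0={"square":[.4797,.2285,np.radians(10)],"eight":[.4815,-.0105,np.radians(16.5)],"oblong":[.519,-.26,np.radians(1.3)]}
def cans(ks=("square","eight","oblong"),views=("top","side")):
    ps=[shot(n) for n in views]
    for k in ks:
        obs=[]
        for p in ps:
            q=proj(p,np.array([*C0[k][:2],.04])); e=near(k+"_can",p,q,16)
            if e: obs.append((p,e["region"].astype(np.float32)))
        for o in ([obs] if len(obs)<2 else [obs,obs[:1],obs[1:]]):
            if o:
                v,f=fit(lambda *a:standing(k,*a),C0[k],o,(.01,.01,.1)); print(k,[ps.index(i[0]) if 0 else len(o) for i in o][:1],v[:2].round(4),np.degrees(v[2]).round(1),round(f,3))
E
python3 - <<'E'
from h import *
st(); cans(); plan([.48,.2285,.20],10,0)
E
```

```text
t 30.15 q [-0.38  0.01  1.43 -0.    1.7   1.12] p [ 0.5    -0.1378  0.1955] w 0.0402 F [ 0.4 -0.5 -0.1]
square [2] [0.4799 0.228 ] 11.0 0.081
square [1] [0.4784 0.2275] 10.9 0.047
square [1] [0.4819 0.2273] 12.1 0.067
eight [2] [ 0.4815 -0.0096] 26.7 0.077
eight [1] [ 0.4809 -0.0091] 18.6 0.061
eight [1] [ 0.4825 -0.0104] 36.5 0.076
oblong [2] [ 0.5161 -0.2587] 4.8 1.03
oblong [1] [ 0.4976 -0.2495] 30.9 1.554
oblong [1] [ 0.5206 -0.2624] 1.0 0.052
tcp [0.48  0.228 0.192] row [0.0072, -0.3657, -0.0022] [-0.0, 0.1, -5.6]
```

Request:
{"method": "servo_tool", "body": {"commands": [0.007,-0.05,-0.002,0,0,-1,0.025,0.007,-0.11,-0.002,0,0,-3,0.025,0.007,-0.17,-0.002,0,0,-5.6,0.025,0.007,-0.23,-0.002,0,0,-5.6,0.025,0.007,-0.29,-0.002,0,0,-5.6,0.025,0.007,-0.34,-0.002,0,0,-5.6,0.025,0.007,-0.366,-0.002,0,0,-5.6,0.025,0.007,-0.366,-0.002,0,0,-5.6,0.025,0.007,-0.366,-0.002,0,0,-5.6,0.025]}}

```text
time: 31.68
tool_pos: [0.4799, 0.228, 0.1923]
ee_rot: [3.139, 0.0, 0.173]
wrist_force: [0.4, -0.2, -1.4]
width: 0.0401
finger_force: 30.0
```

```bash
python3 - <<'E'
from h import *
st(); cans(("square",),("side",)); N=plan([.4798,.2285,.10],10,0); plan([.4798,.2285,.0676+.008],10,0,0,N)
E
```

```text
t 31.68 q [ 0.34  0.04  1.39 -0.    1.7   1.74] p [0.4799 0.228  0.1923] w 0.0401 F [ 0.4 -0.2 -1.4]
square [1] [0.4809 0.2261] 10.7 0.035
tcp [0.48  0.228 0.092] row [-0.0001, -0.0012, 0.1006] [0.1, -0.0, -0.2]
tcp [0.48  0.228 0.068] row [0.0, -0.0, 0.0244] [0.0, 0.0, 0.0]
```

Request:
{"method": "servo_tool", "body": {"commands": [0,0,0.05,0,0,0,0.025,0,0,0.095,0,0,0,0.025,0,0,0.105,0,0,0,0.025,0,0,0.108,0,0,0,0.025,0,0,0.108,0,0,0,0.025]}}

```text
time: 32.4
tool_pos: [0.4814, 0.2286, 0.0871]
ee_rot: [3.141, -0.005, 0.173]
wrist_force: [0.0, -0.4, -1.3]
width: 0.0397
finger_force: 30.0
```

```bash
python3 - <<'E'
from h import *
st(); s=shot("side"); x0,y0,k=235,240,9
im=cv2.resize(s["img"][y0:y0+66,x0:x0+66],None,fx=k,fy=k,interpolation=cv2.INTER_CUBIC)
cv2.imwrite("pics/s5.png",im)
plan([.4798,.2285,.0676+.008],10,0)
E
```

```text
t 32.4 q [ 0.34  0.08  1.56 -0.    1.49  1.74] p [0.4814 0.2286 0.0871] w 0.0397 F [ 0.  -0.4 -1.3]
tcp [0.48  0.228 0.068] row [-0.0018, -0.0, 0.0196] [0.0, -0.3, -0.1]
```

View pics/s5.png

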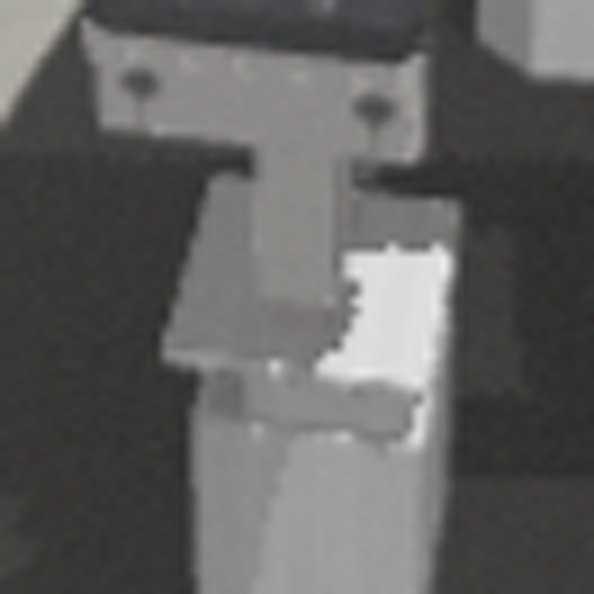

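The lid is centred above the can mouth in this view. Lowering.

Request:
{"method": "servo_tool", "body": {"commands": [-0.001,0,0.004,0,0,0,0.025,-0.001,0,0.008,0,0,0,0.025,-0.001,0,0.012,0,0,0,0.025,-0.001,0,0.015,0,0,0,0.025,-0.001,0,0.018,0,0,0,0.025,-0.001,0,0.018,0,0,0,0.025]}}

```text
time: 33.2
tool_pos: [0.4791, 0.2285, 0.0678]
ee_rot: [3.141, -0.002, 0.173]
wrist_force: [-2.3, 0.2, 4.3]
width: 0.0396
finger_force: 30.0
```

Request:
{"method": "servo_tool", "body": {"commands": [0,0,0.0015,0,0,0,0.025,0,0,0.0015,0,0,0,0.025]}}

```text
time: 33.45
tool_pos: [0.4792, 0.2285, 0.0678]
ee_rot: [3.141, -0.002, 0.173]
wrist_force: [-3.1, -1.9, 9.8]
width: 0.0398
finger_force: 30.0
```

Seated: contact came at exactly the expected height. Release and rise.

Request:
{"method": "servo_tool", "body": {"commands": [0,0,-0.001,0,0,0,0.025,0,0,-0.001,0,0,0,0.08,0,0,-0.001,0,0,0,0.08,0,0,-0.001,0,0,0,0.08,0,0,-0.001,0,0,0,0.08,0,0,-0.001,0,0,0,0.08,0,0,-0.05,0,0,0,0.08,0,0,-0.1,0,0,0,0.08,0,0,-0.16,0,0,0,0.08,0,0,-0.16,0,0,0,0.08]}}

```text
time: 34.7
tool_pos: [0.4816, 0.2294, 0.2322]
ee_rot: [-3.141, -0.014, 0.173]
wrist_force: [0.5, -0.7, 0.3]
width: 0.08
finger_force: 0.0
```

```bash
python3 - <<'E'
from h import *
st(); s=shot("side"); k="square"
e=near("square_lid",s,proj(s,np.array([.48,.2285,.09])),15)
if e:
    v,f=fitmask(lambda p,*a:lidmask(p,"square",*a,z=.076),[.48,.2285,.17],[(s,e["region"].astype(np.float32))]); print(v.round(4),f,e["box"])
plan([.64,.1335,.31],4.4,0)
E
```

```text
t 34.7 q [ 0.34  0.03  1.33 -0.    1.77  1.74] p [0.4816 0.2294 0.2322] w 0.08 F [ 0.5 -0.7  0.3]
[0.4814 0.2265 0.1697] 0.07422922551631927 [256.0, 254.7, 28.2, 36.8]
tcp [0.64  0.134 0.302] row [0.1424, 0.1214, -0.0757] [0.1, -0.1, 5.5]
```

Request:
{"method": "servo_tool", "body": {"commands": [0.02,0.02,-0.05,0,0,1,0.08,0.06,0.05,-0.069,0,0,5.5,0.08,0.1,0.09,-0.069,0,0,5.5,0.08,0.142,0.121,-0.069,0,0,5.5,0.08,0.142,0.121,-0.069,0,0,5.5,0.08,0.142,0.121,-0.069,0,0,5.5,0.08,0.142,0.121,-0.069,0,0,5.5,0.08]}}

```text
time: 35.67
tool_pos: [0.6382, 0.1347, 0.2951]
ee_rot: [3.141, -0.001, 0.079]
wrist_force: [-0.0, -0.1, 0.9]
width: 0.0798
finger_force: 0.0
```

```bash
python3 - <<'E'
from h import *
st()
w=shot("wrist")
for k,x,y in (("eight",.649,.1338),("oblong",.66,.003)):
    q=proj(w,np.array([x,y,.125])); e=near(k+"_lid",w,q,30); print(q,e and e["box"])
    if e:
        v,f=fitmask(lambda p,*a:lidmask(p,k,*a),[x,y,np.radians(4.4)],[(w,e["region"].astype(np.float32))]); print(v[:2].round(4),np.degrees(v[2]).round(1),f)
plan([.6498,.1346,.1116+.008],4.4)
E
```

```text
t 35.67 q [ 0.12  0.34  0.85 -0.    1.95  1.61] p [0.6382 0.1347 0.2951] w 0.0798 F [-0.  -0.1  0.9]
[253.15148438 161.05622713] [224.0, 133.1, 54.5, 54.7]
[0.6502 0.1361] 4.4 0.20715990662574768
[361.85861323 160.44244075] None
tcp [0.65  0.135 0.112] row [0.0107, 0.0007, 0.1843] [0.1, -0.2, 0.1]
```

Request:
{"method": "servo_tool", "body": {"commands": [0.005,0,0.05,0,0,0,0.08,0.011,0,0.1,0,0,0,0.08,0.011,0,0.15,0,0,0,0.08,0.011,0,0.183,0,0,0,0.08,0.011,0,0.183,0,0,0,0.08,0.011,0,0.183,0,0,0,0.08]}}

```text
time: 36.58
tool_pos: [0.6515, 0.1349, 0.1142]
ee_rot: [3.141, -0.005, 0.078]
wrist_force: [0.1, -0.3, 0.8]
width: 0.0801
finger_force: 0.0
```

Request:
{"method": "servo_tool", "body": {"commands": [0,0,0,0,0,0,0.025,0,0,0,0,0,0,0.025,0,0,0,0,0,0,0.025,0,0,0,0,0,0,0.025,0,0,0,0,0,0,0.025,0,0,0,0,0,0,0.025,0,0,0,0,0,0,0.025]}}

```text
time: 37.45
tool_pos: [0.6506, 0.1349, 0.1116]
ee_rot: [3.141, -0.001, 0.078]
wrist_force: [0.2, 2.5, 0.4]
width: 0.0395
finger_force: 29.9
```

Request:
{"method": "servo_tool", "body": {"commands": [0,0,-0.012,0,0,0,0.025,0,0,-0.024,0,0,0,0.025,0,0,-0.024,0,0,0,0.025,-0.03,0,-0.024,0,0,0,0.025,-0.07,0,-0.03,0,0,0,0.025,-0.12,0,-0.05,0,0,0,0.025,-0.16,0,-0.09,0,0,0,0.025,-0.16,0,-0.09,0,0,0,0.025]}}

```text
time: 38.45
tool_pos: [0.4913, 0.1224, 0.2065]
ee_rot: [3.141, -0.011, 0.078]
wrist_force: [0.4, 0.3, -1.4]
width: 0.04
finger_force: 29.9
```

```bash
python3 - <<'E'
from h import *
st(); cans(("eight","oblong")); plan([.4815,-.0105,.185],16.5,0)
E
```

```text
t 38.45 q [ 0.13 -0.02  1.43 -0.    1.72  1.63] p [0.4913 0.1224 0.2065] w 0.04 F [ 0.4  0.3 -1.4]
eight [2] [ 0.4811 -0.0097] 18.9 0.069
eight [1] [ 0.4797 -0.0096] 19.1 0.068
eight [1] [ 0.4824 -0.0107] 20.0 0.031
oblong [2] [ 0.5191 -0.2607] -0.1 0.115
oblong [1] [ 0.5175 -0.2602] 0.9 0.069
oblong [1] [ 0.5216 -0.2679] 0.4 0.085
tcp [ 0.482 -0.011  0.177] row [-0.0195, 0.1313, 0.0226] [0.1, 0.2, -12.1]
```

Request:
{"method": "servo_tool", "body": {"commands": [-0.005,0.05,0.01,0,0,-5,0.025,-0.0195,0.1,0.015,0,0,-13,0.025,-0.0195,0.131,0.0225,0,0,-13,0.025,-0.0195,0.131,0.0225,0,0,-13,0.025,-0.0195,0.131,0.0225,0,0,-13,0.025,-0.0195,0.131,0.0225,0,0,-13,0.025]}}

```text
time: 39.5
tool_pos: [0.4819, -0.009, 0.1791]
ee_rot: [3.141, -0.001, 0.306]
wrist_force: [-0.5, 0.5, -1.2]
width: 0.0395
finger_force: 29.9
```

```bash
python3 - <<'E'
from h import *
st(); cans(("eight",),("side",)); plan([.4815,-.0102,.0776+.008],17.5,0)
E
```

```text
t 39.5 q [-0.14 -0.07  1.53 -0.    1.68  1.13] p [ 0.4819 -0.009   0.1791] w 0.0395 F [-0.5  0.5 -1.2]
eight [1] [ 0.4829 -0.0097] 16.3 0.055
tcp [ 0.482 -0.01   0.078] row [-0.0008, 0.0009, 0.1017] [0.1, -0.1, 0.0]
```

Request:
{"method": "servo_tool", "body": {"commands": [0,0.001,0.05,0,0,0,0.025,0,0.001,0.078,0,0,0,0.025,0,0.001,0.083,0,0,0,0.025,0,0.001,0.083,0,0,0,0.025,0,0.001,0.083,0,0,0,0.025]}}

```text
time: 40.22
tool_pos: [0.4834, -0.011, 0.0981]
ee_rot: [3.139, -0.004, 0.305]
wrist_force: [-0.2, 0.5, -0.8]
width: 0.0399
finger_force: 29.9
```

```bash
python3 - <<'E'
from h import *
st(); plan([.4815,-.0102,.0776+.008],17.5,0)
E
```

```text
t 40.23 q [-0.14 -0.03  1.66 -0.    1.51  1.13] p [ 0.4834 -0.011   0.0981] w 0.0399 F [-0.2  0.5 -0.8]
tcp [ 0.482 -0.01   0.078] row [-0.0016, -0.0014, 0.0205] [0.2, -0.2, -0.1]
```

Request:
{"method": "servo_tool", "body": {"commands": [-0.001,-0.001,0.004,0,0,0,0.025,-0.001,-0.001,0.008,0,0,0,0.025,-0.001,-0.001,0.012,0,0,0,0.025,-0.001,-0.001,0.016,0,0,0,0.025,-0.001,-0.001,0.019,0,0,0,0.025,-0.001,-0.001,0.019,0,0,0,0.025]}}

```text
time: 40.98
tool_pos: [0.481, -0.0105, 0.0775]
ee_rot: [3.14, -0.001, 0.304]
wrist_force: [-1.2, 0.0, 2.1]
width: 0.04
finger_force: 30.0
```

Request:
{"method": "servo_tool", "body": {"commands": [0,0,0.0015,0,0,0,0.025,0,0,0.0015,0,0,0,0.025]}}

```text
time: 41.22
tool_pos: [0.4811, -0.0104, 0.0774]
ee_rot: [3.14, -0.002, 0.304]
wrist_force: [-3.9, -0.0, 7.0]
width: 0.0398
finger_force: 30.0
```

Seated. Release, rise, go to the oblong lid.

Request:
{"method": "servo_tool", "body": {"commands": [0,0,-0.001,0,0,0,0.025,0,0,-0.001,0,0,0,0.08,0,0,-0.001,0,0,0,0.08,0,0,-0.001,0,0,0,0.08,0,0,-0.001,0,0,0,0.08,0,0,-0.001,0,0,0,0.08,0,0,-0.05,0,0,0,0.08,0,0,-0.1,0,0,0,0.08,0,0,-0.16,0,0,0,0.08,0,0,-0.21,0,0,0,0.08]}}

```text
time: 42.48
tool_pos: [0.4807, -0.0102, 0.2882]
ee_rot: [3.139, -0.003, 0.304]
wrist_force: [0.7, 1.0, 1.1]
width: 0.08
finger_force: 0.0
```

```bash
python3 - <<'E'
from h import *
st(); s=shot("side")
e=near("eight_lid",s,proj(s,np.array([.481,-.0105,.1])),15)
if e:
    v,f=fitmask(lambda p,*a:lidmask(p,"eight",*a,z=.086),[.481,-.01,.3],[(s,e["region"].astype(np.float32))]); print(v.round(4),f,e["box"])
plan([.65,.0055,.305],4.4,0)
E
```

```text
t 42.48 q [-0.14 -0.07  1.31 -0.    1.89  1.13] p [ 0.4807 -0.0102  0.2882] w 0.08 F [0.7 1.  1.1]
[ 0.482  -0.0119  0.2936] 0.10976454615592957 [288.1, 198.0, 22.0, 26.1]
tcp [0.65  0.005 0.297] row [0.1641, 0.0348, -0.0017] [0.3, -0.8, 13.0]
```

Request:
{"method": "servo_tool", "body": {"commands": [0.05,0.01,-0.002,0,0,5,0.08,0.11,0.025,-0.002,0,0,13,0.08,0.164,0.035,-0.002,0,0,13,0.08,0.164,0.035,-0.002,0,0,13,0.08,0.164,0.035,-0.002,0,0,13,0.08,0.164,0.035,-0.002,0,0,13,0.08]}}

```text
time: 43.32
tool_pos: [0.6465, 0.0055, 0.2899]
ee_rot: [3.14, -0.004, 0.077]
wrist_force: [-1.0, 0.4, 0.1]
width: 0.0801
finger_force: 0.0
```

```bash
python3 - <<'E'
from h import *
st()
w=shot("wrist")
for k,x,y in (("oblong",.66,.0055),):
    q=proj(w,np.array([x,y,.125])); e=near(k+"_lid",w,q,30); print(q,e and e["box"])
    if e:
        v,f=fitmask(lambda p,*a:lidmask(p,k,*a),[x,y,np.radians(4.4)],[(w,e["region"].astype(np.float32))]); print(v[:2].round(4),np.degrees(v[2]).round(1),f)
plan([.6598,.0056,.1116+.008],4.4)
E
```

```text
t 43.33 q [-0.08  0.32  0.89 -0.    1.93  1.41] p [0.6465 0.0055 0.2899] w 0.0801 F [-1.   0.4  0.1]
[252.47962986 159.70186637] [217.4, 136.7, 67.2, 46.3]
[0.6598 0.0065] 4.6 0.16687650978565216
tcp [0.66  0.006 0.112] row [0.0124, 0.0006, 0.1787] [0.1, -0.3, 0.0]
```

Request:
{"method": "servo_tool", "body": {"commands": [0.006,0,0.05,0,0,0,0.08,0.0125,0,0.1,0,0,0,0.08,0.0125,0,0.15,0,0,0,0.08,0.0125,0,0.178,0,0,0,0.08,0.0125,0,0.178,0,0,0,0.08,0.0125,0,0.178,0,0,0,0.08]}}

```text
time: 44.18
tool_pos: [0.661, 0.0062, 0.1127]
ee_rot: [3.14, -0.005, 0.077]
wrist_force: [0.1, -0.2, 1.2]
width: 0.0797
finger_force: 0.0
```

Request:
{"method": "servo_tool", "body": {"commands": [0,0,0,0,0,0,0.025,0,0,0,0,0,0,0.025,0,0,0,0,0,0,0.025,0,0,0,0,0,0,0.025,0,0,0,0,0,0,0.025,0,0,0,0,0,0,0.025,0,0,0,0,0,0,0.025]}}

```text
time: 45.05
tool_pos: [0.6602, 0.006, 0.1098]
ee_rot: [3.14, -0.001, 0.077]
wrist_force: [-0.4, -1.4, -0.5]
width: 0.0399
finger_force: 30.0
```

Request:
{"method": "servo_tool", "body": {"commands": [0,0,-0.012,0,0,0,0.025,0,0,-0.024,0,0,0,0.025,0,0,-0.024,0,0,0,0.025,-0.03,0,-0.024,0,0,0,0.025,-0.07,0,-0.03,0,0,0,0.025,-0.11,0,-0.06,0,0,0,0.025,-0.15,0,-0.1,0,0,0,0.025,-0.15,0,-0.1,0,0,0,0.025]}}

```text
time: 46.05
tool_pos: [0.5111, -0.0053, 0.2149]
ee_rot: [3.139, -0.011, 0.077]
wrist_force: [0.5, 0.7, -1.5]
width: 0.0396
finger_force: 30.0
```

```bash
python3 - <<'E'
from h import *
st(); cans(("oblong",)); plan([.5188,-.2605,.185],1.3,0)
E
```

```text
t 46.05 q [-0.12 -0.01  1.41 -0.    1.74  1.37] p [ 0.5111 -0.0053  0.2149] w 0.0396 F [ 0.5  0.7 -1.5]
oblong [2] [ 0.518  -0.2603] 4.3 0.127
oblong [1] [ 0.5173 -0.2605] 2.8 0.07
oblong [1] [ 0.5188 -0.2614] 5.2 0.169
tcp [ 0.519 -0.26   0.177] row [-0.0114, 0.2554, 0.0309] [0.0, 0.1, 3.1]
```

Request:
{"method": "servo_tool", "body": {"commands": [-0.005,0.05,0,0,0,1,0.025,-0.011,0.11,0,0,0,3,0.025,-0.0115,0.17,0.01,0,0,3,0.025,-0.0115,0.23,0.02,0,0,3,0.025,-0.0115,0.2555,0.03,0,0,3,0.025,-0.0115,0.2555,0.03,0,0,3,0.025,-0.0115,0.2555,0.03,0,0,3,0.025,-0.0115,0.2555,0.03,0,0,3,0.025]}}

```text
time: 47.25
tool_pos: [0.5194, -0.2592, 0.1807]
ee_rot: [3.14, -0.002, 0.027]
wrist_force: [0.3, -0.6, -0.2]
width: 0.0395
finger_force: 30.0
```

```bash
python3 - <<'E'
from h import *
st(); cans(("oblong",),("side",)); plan([.5183,-.2605,.0498+.008],1.5,0)
E
```

```text
t 47.25 q [-0.56  0.15  1.3   0.    1.69  0.98] p [ 0.5194 -0.2592  0.1807] w 0.0395 F [ 0.3 -0.6 -0.2]
oblong [1] [ 0.5215 -0.2652] 1.0 0.076
tcp [ 0.518 -0.26   0.05 ] row [-0.0014, 0.0007, 0.131] [0.1, -0.1, 0.0]
```

Request:
{"method": "servo_tool", "body": {"commands": [-0.001,0.001,0.05,0,0,0,0.025,-0.001,0.001,0.1,0,0,0,0.025,-0.001,0.001,0.11,0,0,0,0.025,-0.001,0.001,0.11,0,0,0,0.025,-0.001,0.001,0.11,0,0,0,0.025]}}

```text
time: 47.98
tool_pos: [0.5198, -0.2628, 0.0731]
ee_rot: [3.137, -0.006, 0.025]
wrist_force: [0.1, 0.6, -0.9]
width: 0.04
finger_force: 30.0
```

```bash
python3 - <<'E'
from h import *
st(); plan([.5185,-.2608,.0498+.008],1.5,0)
s=shot("side"); x0,y0,k=280,150,9
cv2.imwrite("pics/s6.png",cv2.resize(s["img"][y0:y0+60,x0:x0+66],None,fx=k,fy=k,interpolation=cv2.INTER_CUBIC))
E
```

```text
t 47.98 q [-0.57  0.2   1.46 -0.    1.48  0.98] p [ 0.5198 -0.2628  0.0731] w 0.04 F [ 0.1  0.6 -0.9]
tcp [ 0.518 -0.261  0.05 ] row [-0.0014, -0.0022, 0.0233] [0.2, -0.3, -0.1]
```

View pics/s6.png

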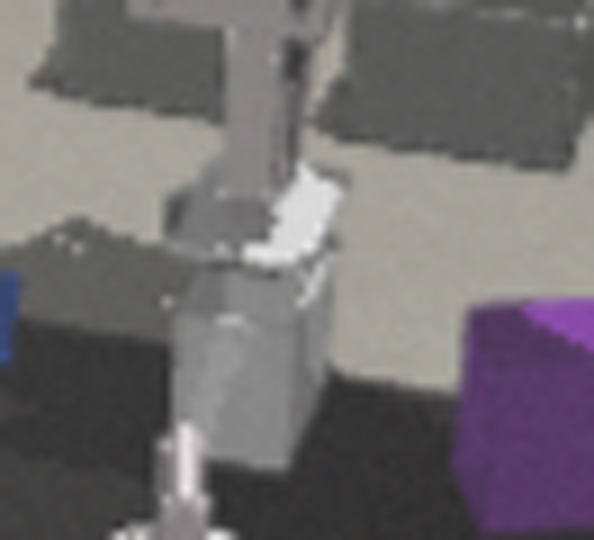

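The lid hangs straight over the can mouth here (about (250,260) in the crop). Lowering.

Request:
{"method": "servo_tool", "body": {"commands": [-0.001,-0.0015,0.004,0,0,0,0.025,-0.001,-0.0015,0.008,0,0,0,0.025,-0.001,-0.0015,0.012,0,0,0,0.025,-0.001,-0.0015,0.016,0,0,0,0.025,-0.001,-0.0015,0.02,0,0,0,0.025,-0.001,-0.0015,0.022,0,0,0,0.025,-0.001,-0.0015,0.022,0,0,0,0.025]}}

```text
time: 48.9
tool_pos: [0.517, -0.2604, 0.0499]
ee_rot: [3.14, -0.001, 0.025]
wrist_force: [-2.9, 3.0, 7.5]
width: 0.0399
finger_force: 30.0
```

Request:
{"method": "servo_tool", "body": {"commands": [0,0,0.0015,0,0,0,0.025,0,0,0.0015,0,0,0,0.025]}}

```text
time: 49.15
tool_pos: [0.517, -0.2604, 0.0498]
ee_rot: [3.14, -0.002, 0.025]
wrist_force: [-4.7, 3.8, 11.9]
width: 0.0395
finger_force: 30.0
```

Seated at the expected height. Release, rise and check the whole scene.

Request:
{"method": "servo_tool", "body": {"commands": [0,0,-0.0015,0,0,0,0.025,0,0,-0.0015,0,0,0,0.08,0,0,-0.0015,0,0,0,0.08,0,0,-0.0015,0,0,0,0.08,0,0,-0.0015,0,0,0,0.08,0,0,-0.0015,0,0,0,0.08,0,0,-0.05,0,0,0,0.08,0,0,-0.1,0,0,0,0.08,0,0,-0.16,0,0,0,0.08,0,0,-0.21,0,0,0,0.08]}}

```text
time: 50.4
tool_pos: [0.5169, -0.2603, 0.2592]
ee_rot: [3.139, -0.003, 0.025]
wrist_force: [-0.3, 0.4, -0.1]
width: 0.0797
finger_force: 0.0
```

Request:
{"method": "servo_tool", "body": {"commands": [-0.06,0,0,0,0,0,0.08,-0.12,0,0,0,0,0,0.08,-0.15,0,0,0,0,0,0.08,-0.15,0,0,0,0,0,0.08]}}

```text
time: 50.9
tool_pos: [0.3657, -0.2642, 0.2572]
ee_rot: [3.139, -0.003, 0.023]
wrist_force: [-0.2, -0.1, 0.2]
width: 0.08
finger_force: 0.0
```

```bash
python3 - <<'E'
from h import *
st(); s=shot("side"); t=shot("top")
cv2.imwrite("pics/f1.png",cv2.resize(s["img"][130:350,150:400],(800,600)))
cv2.imwrite("pics/f2.png",cv2.resize(t["img"][120:300,90:370],(800,514)))
E
```

```text
t 50.9 q [-0.75 -0.14  1.44 -0.    1.83  0.8 ] p [ 0.3657 -0.2642  0.2572] w 0.08 F [-0.2 -0.1  0.2]
```

View pics/f1.png

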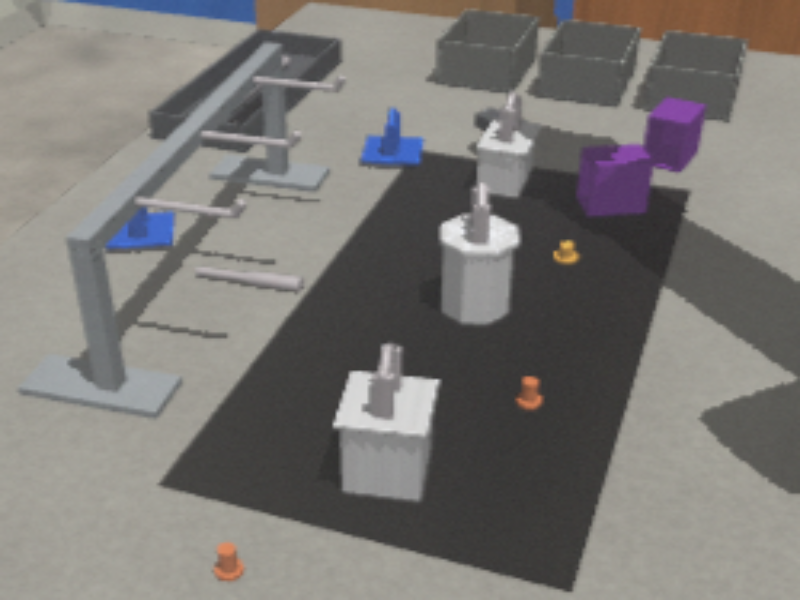

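View pics/f2.png

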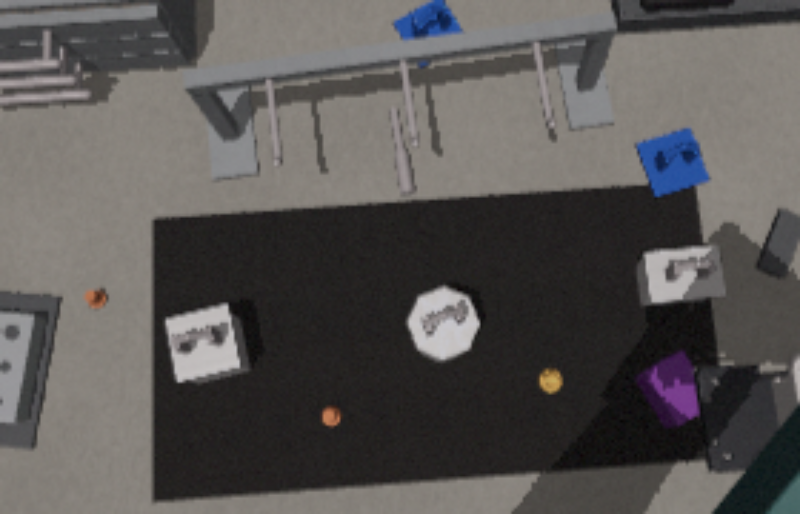

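All three cans stand closed: side view (390,440), (478,270) and (505,158). The hooks are empty, and the bystanders and decoys look to be where they were. Handing in.

```bash
python3 -c "
from bench import close_job
print(close_job())"
```

```text
the job is handed in; nothing more can be done
None
```

All three cans (square, eight-sided and oblong) are standing upright with their matching lids fully seated; the rack is empty since every lid had its can, the other hardware looks undisturbed in the last pictures, and the job was handed in at about 51 s.

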